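Unstack the kit into its foam inlays

ROBOT

A 6-joint arm with a two-finger parallel gripper is mounted at the origin on a cart in front of the work surface, level with it; the furniture and walls round the work are solid. World frame = base frame: x ahead of the robot, y to its left, z up, the work surface at z = 0. Lengths are in m, angles in rad, forces in N, time in s.
With the tool pointing down it reaches from about 0.35 to 0.925 m from the base axis. Payload 6.4 kg.
Tool frame: the origin (TCP) lies on the centre line of the jaws, within the pads' length; the fingertips stand bot.tcp_to_tips ahead of it and the grasp point (between the pads) lies 11 mm behind it (bot.tcp_to_tips is the distance from the TCP to the fingertips, in m); z points along the fingers, y is the line along which they close (so a half turn about z gives the same grasp; the last joint's range is limited). The gripper opens to 85 mm and grips with 20 to 120 N. Pads are 22 mm wide; open, the fingers measure 114 mm over their backs; the gripper's body (76 mm by 85 mm) begins 54 mm behind the grasp point. The pads swing forward as they close: fully open they stand 13 mm farther back than shut.
Start: joints at [0.972, 0.245, 1.558, -0, 1.339, -0.174], TCP at [0.268, 0.592, 0.205] pointing down, gripper open.
Joint ranges: [-3.13, 3.13], [-1.02, 2.26], [0.13, 2.54], [-0.95, 4.09], [0.21, 2.88], [-2.74, 2.74]. Speed limits (rad/s): [2.57, 2.57, 3.14, 3.14, 3.14, 3.14].

INTERFACE

Orientations are given as a rotation vector (axis times angle).
In Python, from plant import bot gives the robot as it stands. The module is installed in compiled form; this text tells all that it offers.
- The arm moves only by the tool send_rows, never from a script. Its argument "moves" is a list of rows, each an object with "dr": the turn, a rotation vector about the world's x, y, z in degrees, a list of three; "xyz": the shift along the world's x, y, z in m, a list of three; "hand": the gripper command: -1 is shut, 1 is fully open, values between are in proportion. A call has exactly 8 rows; each row shifts and turns the commanded pose from where the row before left it; what a row does not reach is not made up. A row lasts 1/12 s, in which the tool goes at most 41.7 mm and 7.16 degrees, less where a joint would pass 70% of its speed; a pose out of reach is approached as far as the arm can. A call with a gripper value outside its range is refused whole. The fingers move at their own pace and stop on an object; the grip force is fixed at half the most. Time passes only in rows, so rows that do not move let the fingers close, or fill a call up. It gives the time, the measured TCP pose, the force, the opening and the grip force at its end, in the units of the state.
- bot.observe(): the state, without advancing time (a new reading comes with each control period).
- bot.read_camera(name): name is "side" or "top" or "wrist"; returns the picture (384x512x3 uint8, red, green, blue); there is no depth.
- bot.get_calibration(name): a dict with "mtx" (3x3 intrinsics, pixels), "dist_coeffs" ([k1, k2, p1, p2, k3] as OpenCV has them; the pictures are not rectified), "extrinsics" (4x4, takes a point from camera to world coordinates). Camera axes: x right, y down, z forward; pixel columns grow to the right and rows downward; lengths in m; the calibration is good to about 2 mm. A picture is of the moment at which its call begins: read the wrist's pose just before it. get_calibration takes no time and is no camera call; for the wrist camera it gives the pose at the moment of the call.
- bot.job_done(): hands the job in; it is judged then, once.
The state is a dict: "time": time; "joint_pos": joint angles; "joint_vel": joint speeds; "effort": joint torques, N m; "tool_pos": TCP position; "eef_rot": TCP orientation; "contact_force": force on the tool from outside, world axes, zero at the start; "wrist_torque": the same for the moment, N m; "finger_gap": finger opening in m; "finger_force": force on a finger pad.
Only numpy, scipy, OpenCV 4.12 (cv2) and the standard library are available. Lean on these libraries where they do the work, as an engineer would, in place of code of your own. Each camera call takes 0.05 s, during which the arm holds its last target. There are 200 camera calls.

TASK

Take the pile on the bench apart from the top down, never moving a box while something still stands on it, and put each thing in the foam inlay whose pocket is cut for it: the red-capped bottle in the red-floored one, the amber vial in the green, the flat stir bar case in the yellow and the long carton in the blue. Each must sit flat or upright on its pocket's floor, let go of and at rest, boxes lying along their pockets. Do not tip the bottle or the vial over, and leave the beaker and the roll of green tape where they stand.

Things in the scene. Friction and masses are not known exactly. Their poses are not given: they have to be found in the camera images.
- red_bottle_mid (a point): plastic reagent bottle with red screw cap, upright: 49 mm diameter, 88 mm high with its cap (the straight 49 mm body goes up to 56 mm above its foot). The point is on its axis, half-way up (44 mm above its foot); z along the axis to the cap. It stands on the stir bar case at the start.
- vial_mid (a point): small amber vial with black screw cap, upright: 21 mm diameter (cap 18 mm), 46 mm high. The point is on its axis, half-way up (23 mm above its foot); z along the axis to the cap. It stands on the free end of the long carton at the start, beside the stir bar case.
- stir_case_mid (a point): flat translucent box of stir bars, lid fixed: 48 mm in its x where the fingers grip (54 mm over the lid's rim), 75 mm in its y, 21 mm high. The point is at its centre (10.5 mm above its underside). It lies flat on the long carton at the start, nearly parallel to it, with the red-capped bottle on it, towards the end away from the vial.
- film_carton_mid (a point): long white and lilac carton with a blue stripe, rigid and closed: 64 mm in its x where the fingers grip (66 mm over its flap), 133 mm in its y, 62 mm high. The point is at its centre (31 mm above its underside). It lies on the bench as the bottom of the pile.
- blue_inlay_floor (a point): the part is a flat fixed inlay, 9 mm high in all, of dark foam with one shallow pocket cut in it; the pocket is 6 mm deep and has a blue floor (3 mm above the bench). This point is the centre of the pocket's floor. Footprint of the inlay 98 mm in its x, 165 mm in its y. Pocket: a rectangle 80 mm in x by 147 mm in y. Fits the long carton, y along y, either way round.
- yellow_inlay_floor (a point): the part is a flat fixed inlay, 9 mm high in all, of dark foam with one shallow pocket cut in it; the pocket is 6 mm deep and has a yellow floor (3 mm above the bench). This point is the centre of the pocket's floor. Footprint of the inlay 84 mm in its x, 105 mm in its y. Pocket: a rectangle 66 mm in x by 87 mm in y. Fits the stir bar case, y along y, either way round.
- red_inlay_floor (a point): the part is a flat fixed inlay, 9 mm high in all, of dark foam with one shallow pocket cut in it; the pocket is 6 mm deep and has a red floor (3 mm above the bench). This point is the centre of the pocket's floor. Footprint of the inlay 85 mm square. Pocket: round, 63 mm in diameter. Fits the red-capped bottle.
- green_inlay_floor (a point): the part is a flat fixed inlay, 9 mm high in all, of dark foam with one shallow pocket cut in it; the pocket is 6 mm deep and has a green floor (3 mm above the bench). This point is the centre of the pocket's floor. Footprint of the inlay 64 mm square. Pocket: round, 35 mm in diameter. Fits the vial.
- beaker_mid (a point): bystander: clear beaker, 53 mm diameter, 70 mm high, loose on the bench; the point is its centre, 35 mm up. To be left where it is.
- tape_mid (a point): bystander: roll of green tape lying flat, 81 mm diameter, 24 mm high, loose on the bench; the point is its centre, 12 mm up. To be left where it is.

How it is judged:
By the outcome, as a careful person would: the job done as asked, in the order asked, and still so for the second after the job is handed in, with the robot touching nothing.
It also fails if it takes over 120 s, if anything falls off the work surface, if the arm or the gripper's body presses on something with over 40 N, if the wrist force passes 120 N, or if a joint passes its speed limit or range.

## Working session

There is one attempt and no reset: what is moved stays moved. The work goes in short steps, Python scripts to look and compute and a tool call to move; the robot and the scene stay as the last step left them, time stands still between calls to the robot, and variables do not carry over. Pictures are saved under pics/ and viewed, at most 14 in all, crops included, and the job is handed in when it is done.

Besides the shell and the picture viewer there is one more tool, called after "Request:" as name(argument=value, ...), one argument or row to a line, values as JSON. send_rows: Moves the arm, as the interface text tells. Its arguments: {"type":"object","properties":{"moves":{"type":"array","items":{"type":"object","properties":{"dr":{"type":"array","items":{"type":"number"}},"xyz":{"type":"array","items":{"type":"number"}},"hand":{"type":"number"}}}}},"required":["moves"]}

```bash
mkdir -p pics; python3 - <<'E'
from plant import bot
import cv2
s=bot.observe(); print({k:s[k] for k in('time','tool_pos','eef_rot','finger_gap','contact_force')}, bot.tcp_to_tips)
for n in('top','side'):
    im=bot.read_camera(n); cv2.imwrite(f'pics/{n}0.png',im[:,:,::-1]); c=bot.get_calibration(n); print(c)
E
```

```text
{'time': 0.0, 'tool_pos': array([0.26752748, 0.5917287 , 0.20427385]), 'eef_rot': array([-6.62134502e-01, -3.07026117e+00,  2.82200227e-03]), 'finger_gap': 0.08561231672400678, 'contact_force': array([ 0.45064443, -0.49895475,  0.12236223])} 0.008
{'mtx': array([[368.43241073,   0.        , 253.63157259],
       [  0.        , 368.43241073, 193.7140537 ],
       [  0.        ,   0.        ,   1.        ]]), 'dist_coeffs': array([-0.0072636,  0.       ,  0.       ,  0.       ,  0.       ]), 'extrinsics': array([[ 9.99916643e-02, -9.74644491e-01,  2.00174382e-01,
         3.04967202e-01],
       [-9.94988145e-01, -9.80498049e-02,  1.96169877e-02,
        -3.25098858e-02],
       [ 5.07470125e-04, -2.01132673e-01, -9.79563878e-01,
         1.06335594e+00],
       [ 0.00000000e+00,  0.00000000e+00,  0.00000000e+00,
         1.00000000e+00]])}
{'mtx': array([[393.53418385,   0.        , 260.99156654],
       [  0.        , 393.53418385, 182.89740462],
       [  0.        ,   0.        ,   1.        ]]), 'dist_coeffs': array([-0.01174758,  0.        ,  0.        ,  0.        ,  0.        ]), 'extrinsics': array([[ 9.99972842e-01, -4.16199780e-03,  6.08218999e-03,
         5.23469010e-01],
       [-7.35688460e-03, -6.12722510e-01,  7.90263881e-01,
        -9.47897745e-01],
       [ 4.37618184e-04, -7.90287165e-01, -6.12736489e-01,
         8.11719376e-01],
       [ 0.00000000e+00,  0.00000000e+00,  0.00000000e+00,
         1.00000000e+00]])}
```

View pics/top0.png

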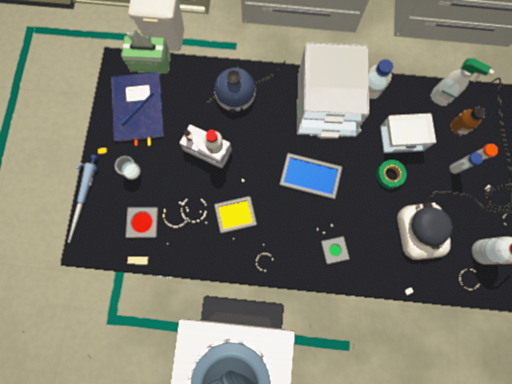

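View pics/side0.png

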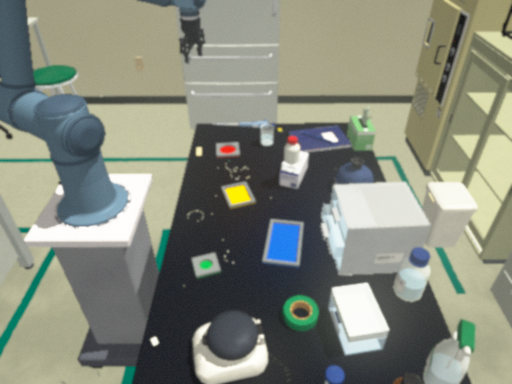

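The top view shows the pile near (207,147), with the red cap at (212,136). The inlays are red (142,222), yellow (236,214), blue (311,176) and green (335,250). The beaker is at (128,168) and the tape at (392,174). The side view shows the same layout. Next I'll measure them.

```bash
cat > h.py <<'E'
from plant import bot
import cv2, numpy as np
def ray(c,uv):
    p=cv2.undistortPoints(np.array(uv,float).reshape(-1,1,2),c['mtx'],c['dist_coeffs']).reshape(-1,2)
    d=np.c_[p,np.ones(len(p))]@c['extrinsics'][:3,:3].T
    return c['extrinsics'][:3,3],d
def plane(c,uv,z):
    o,d=ray(c,uv); return o+d*((z-o[2])/d[:,2])[:,None]
def proj(c,P):
    T=np.linalg.inv(c['extrinsics']); 
    return cv2.projectPoints(np.array(P,float).reshape(-1,1,3),cv2.Rodrigues(T[:3,:3])[0],T[:3,3],c['mtx'],c['dist_coeffs'])[0].reshape(-1,2)
HSV=dict(red=((172,140,80),(8,255,255)),yellow=((22,140,120),(35,255,255)),green=((45,140,60),(80,255,255)),blue=((100,140,80),(125,255,255)))
def mask(im,col):
    h=cv2.cvtColor(im,cv2.COLOR_RGB2HSV); lo,hi=HSV[col]
    if lo[0]>hi[0]: return cv2.inRange(h,(lo[0],)+lo[1:],(180,)+hi[1:])|cv2.inRange(h,(0,)+lo[1:],hi)
    return cv2.inRange(h,lo,hi)
def blobs(im,col,amin=40):
    cs,_=cv2.findContours(mask(im,col),cv2.RETR_EXTERNAL,cv2.CHAIN_APPROX_NONE)
    return sorted([c.reshape(-1,2) for c in cs if cv2.contourArea(c)>amin],key=lambda c:-cv2.contourArea(c))
E
python3 - <<'E'
from h import *
np.set_printoptions(precision=4,suppress=True)
s=bot.observe()
for n in('top','side'):
    im=cv2.imread(f'pics/{n}0.png')[:,:,::-1].copy(); c=bot.get_calibration(n)
    print(n,'tcp px',proj(c,s['tool_pos']))
    for col in HSV:
        for b in blobs(im,col):
            P=plane(c,b,.003)[:,:2].astype(np.float32); r=cv2.minAreaRect(P)
            m=cv2.moments(b); print(col,(round(m['m10']/m['m00'],1),round(m['m01']/m['m00'],1)),np.array(r[0]),np.array(r[1]),round(r[2],1))
    x,y,w,h=((150,100,120,90) if n=='top' else (240,110,120,90))
    cv2.imwrite(f'pics/{n}0c.png',cv2.resize(im[y:y+h,x:x+w,::-1],None,fx=6,fy=6,interpolation=cv2.INTER_CUBIC))
E
```

```text
top tcp px [[-17.4899 257.8919]]
red (141.5, 222.0) [0.4062 0.3033] [0.0588 0.0551] 8.9
red (490.6, 149.5) [ 0.7294 -0.7101] [0.0393 0.0431] 88.5
red (211.1, 135.3) [0.6899 0.1358] [0.0388 0.0304] 6.9
yellow (235.0, 214.3) [0.4557 0.0364] [0.0639 0.0864] 18.8
green (391.3, 173.5) [ 0.6234 -0.4125] [0.0825 0.0914] 49.1
green (475.5, 66.2) [ 1.0003 -0.6722] [0.0744 0.047 ] 65.6
green (334.7, 249.8) [ 0.3819 -0.2584] [0.0285 0.0285] 3.4
blue (310.6, 175.4) [ 0.5942 -0.1738] [0.1443 0.0761] 81.1
side tcp px [[194.7613  68.4249]]
red (227.3, 149.0) [0.405 0.305] [0.0416 0.0532] 89.6
red (292.1, 139.1) [0.6552 0.3753] [0.0458 0.0316] 86.5
yellow (237.6, 194.1) [0.455  0.0379] [0.0639 0.0823] 18.5
green (300.2, 312.2) [ 0.6205 -0.4013] [0.0861 0.0942] 11.8
green (52.8, 74.5) [-0.5472  1.0372] [0.1943 0.2421] 27.9
green (466.8, 334.0) [ 0.9897 -0.4643] [0.0691 0.0269] 66.6
green (205.6, 264.3) [ 0.382  -0.2554] [0.0267 0.0242] 34.7
blue (283.5, 242.1) [ 0.5935 -0.1721] [0.1407 0.0775] 80.8
blue (334.5, 375.4) [ 0.6784 -0.5522] [0.0359 0.0349] 82.2
```

View pics/top0c.png

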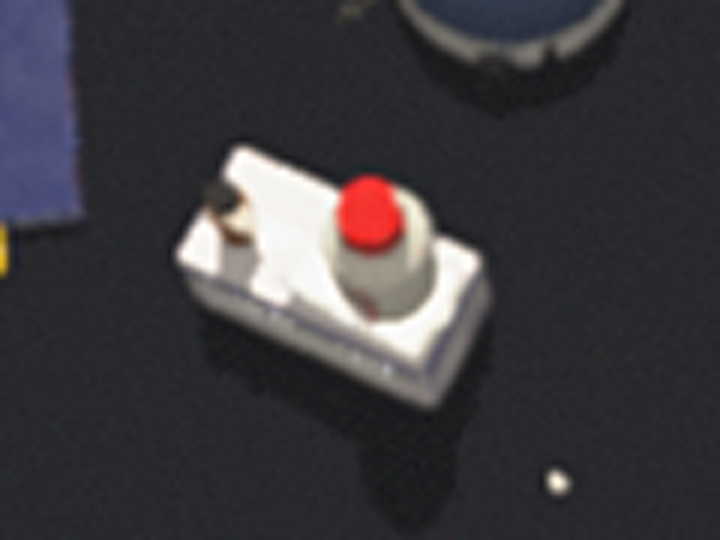

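View pics/side0c.png

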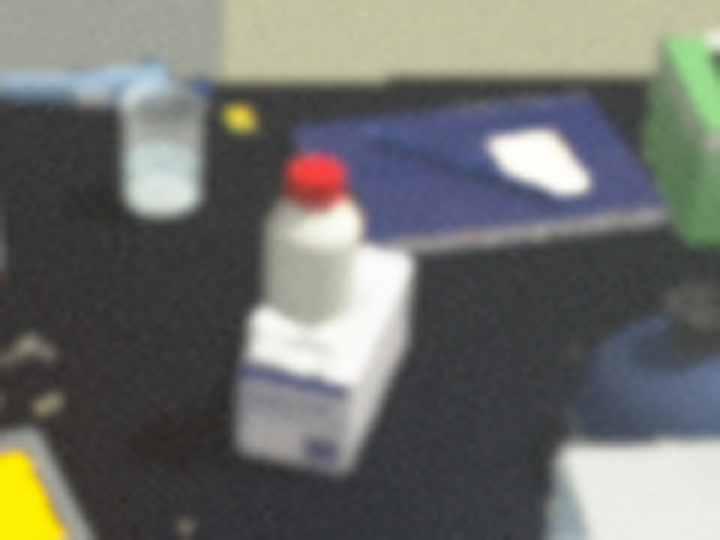

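The crops show the vial's black cap at the left end of the carton (crop (222,195), full image (187,132)). The bottle cap is at crop (370,208), full image (211.7,134.7). The carton's lower-left top corner is near (180,143), and its long axis runs to about (222,160).

```bash
python3 - <<'E'
from h import *
np.set_printoptions(precision=4,suppress=True)
c=bot.get_calibration('top')
print('cap',plane(c,[(211.5,134.7)],.168),'vial',plane(c,[(187,132.5)],.108))
print('carton top-left edge',plane(c,[(190,124.7),(180,143)],.062))
print('case top: near-right corner',plane(c,[(220,160),(229.5,142.5)],.083))
cs=bot.get_calibration('side'); print('cap side',plane(cs,[(292.5,138)],.165))
w=bot.get_calibration('wrist'); s=bot.observe()
print(w['mtx'],w['extrinsics'],w['dist_coeffs'])
R=cv2.Rodrigues(s['eef_rot'])[0]; print(R); T=np.eye(4);T[:3,:3]=R;T[:3,3]=s['tool_pos']
print(np.linalg.inv(T)@w['extrinsics'])
E
```

```text
cap [[0.6309 0.1084 0.168 ]] vial [[0.6524 0.1855 0.108 ]]
carton top-left edge [[0.6936 0.1906 0.062 ]
 [0.6357 0.2116 0.062 ]]
case top: near-right corner [[0.5908 0.0893 0.083 ]
 [0.644  0.0689 0.083 ]]
cap side [[0.6307 0.116  0.165 ]]
[[267.7462   0.     253.6534]
 [  0.     267.7462 193.2732]
 [  0.       0.       1.    ]] [[ 0.4116  0.8711  0.2679  0.1989]
 [ 0.9114 -0.3933 -0.1213  0.6222]
 [-0.0003  0.294  -0.9558  0.3729]
 [ 0.      0.      0.      1.    ]] [0.0085 0.     0.     0.     0.    ]
[[-0.9111  0.4121 -0.001 ]
 [ 0.4121  0.9111 -0.0015]
 [ 0.0003 -0.0018 -1.    ]]
[[ 0.0006 -0.9557 -0.2943  0.0752]
 [ 1.      0.0001  0.0016 -0.0008]
 [-0.0015 -0.2943  0.9557 -0.1685]
 [ 0.      0.      0.      1.    ]]
```

Request:
send_rows(
  moves=[
    {"xyz": [0.02,-0.027,0.02],"dr": [0,0,-5.4],"hand": 1},
    {"xyz": [0.022,-0.03,0.02],"dr": [0,0,-5.4],"hand": 1},
    {"xyz": [0.022,-0.03,0.02],"dr": [0,0,-5.4],"hand": 1},
    {"xyz": [0.022,-0.03,0.02],"dr": [0,0,-5.4],"hand": 1},
    {"xyz": [0.023,-0.03,0.01],"dr": [0,0,-5.4],"hand": 1},
    {"xyz": [0.023,-0.03,0.01],"dr": [0,0,-5.4],"hand": 1},
    {"xyz": [0.023,-0.03,0.01],"dr": [0,0,-5.4],"hand": 1},
    {"xyz": [0.023,-0.03,0.01],"dr": [0,0,-5.4],"hand": 1},
  ],
)

```text
time: 0.77
tool_pos: [0.4455, 0.3548, 0.3247]
eef_rot: [-1.752, -2.607, 0.001]
contact_force: [0.9, 0.3, 0.1]
finger_gap: 0.0851
finger_force: 0.0
```

Request:
send_rows(
  moves=[
    {"xyz": [0.023,-0.03,0.01],"dr": [0,0,-5.4],"hand": 1},
    {"xyz": [0.023,-0.03,0],"dr": [0,0,-5.4],"hand": 1},
    {"xyz": [0.023,-0.03,0],"dr": [0,0,-5.4],"hand": 1},
    {"xyz": [0.023,-0.03,0],"dr": [0,0,-5.4],"hand": 1},
    {"xyz": [0.023,-0.03,0],"dr": [0,0,-5.4],"hand": 1},
    {"xyz": [0.023,-0.03,0],"dr": [0,0,-5.4],"hand": 1},
    {"xyz": [0.023,-0.03,0],"dr": [0,0,-5.4],"hand": 1},
    {"xyz": [0.023,-0.03,0],"dr": [0,0,0],"hand": 1},
  ],
)

```text
time: 1.43
tool_pos: [0.6297, 0.1147, 0.334]
eef_rot: [-2.501, -1.901, 0.001]
contact_force: [0.5, -0.3, -0.1]
finger_gap: 0.0851
finger_force: 0.0
```

```bash
cat >> h.py <<'E'
np.set_printoptions(precision=4,suppress=True)
def st():
    s=bot.observe(); R=cv2.Rodrigues(s['eef_rot'])[0]
    print('t',round(s['time'],2),'pos',s['tool_pos'],'yang',np.degrees(np.arctan2(R[1,1],R[0,1])).round(2),'zax',R[:,2],'gap',round(s['finger_gap'],4),'F',s['contact_force'].round(1),round(float(s['finger_force']),1),'j',s['joint_pos'].round(2)); return s
def wrist(name,scale=1.5):
    c=bot.get_calibration('wrist'); im=bot.read_camera('wrist'); cv2.imwrite(f'pics/{name}.png',cv2.resize(im[:,:,::-1],None,fx=scale,fy=scale)); return c,im
E
python3 - <<'E'
from h import *
st(); c,im=wrist('w1'); np.save('c1.npy',c,allow_pickle=True)
np.save('im1.npy',im)
for b in blobs(im,'red'): m=cv2.moments(b); uv=(m['m10']/m['m00'],m['m01']/m['m00']); print(uv,plane(c,[uv],.168))
E
```

```text
t 1.43 pos [0.6297 0.1147 0.334 ] yang -15.53 zax [-0.0008  0.0001 -1.    ] gap 0.0851 F [ 0.5 -0.3 -0.1] 0.0 j [0.   0.15 1.44 0.   1.56 0.27]
(101.4391905039891, 83.5619770383343) [[0.4876 0.2626 0.168 ]]
(257.3750778816199, 178.23676012461058) [[0.6319 0.1058 0.168 ]]
(223.64756944444443, 3.9739583333333335) [[0.6475 0.3004 0.168 ]]
```

View pics/w1.png

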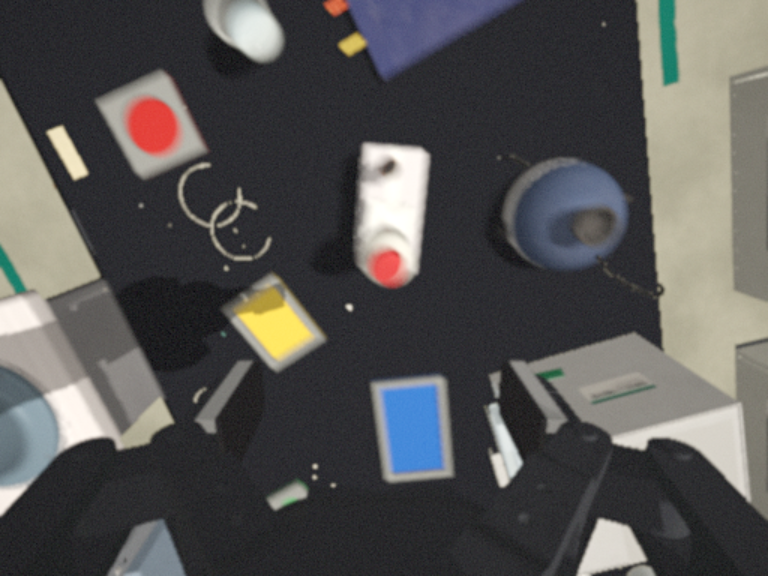

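The wrist view has the bottle cap at (386,266) in the 1.5x picture and the vial cap at (384,166). The carton's far-end top corners are near (363,145) and (430,150). The case lies between the bottle and the vial.

```bash
python3 - <<'E'
from h import *
c=np.load('c1.npy',allow_pickle=True).item(); im=np.load('im1.npy')
st()
P=plane(c,np.array([(363,145),(430,150)])/1.5,.062); d=P[1]-P[0]; print(P,np.degrees(np.arctan2(d[1],d[0])))
print('vial',plane(c,[np.array((387,163))/1.5],.108))
g=im[85:200,225:300,::-1]; cv2.imwrite('pics/w1c.png',cv2.resize(g,None,fx=5,fy=5,interpolation=cv2.INTER_CUBIC))
E
```

```text
t 1.48 pos [0.6327 0.109  0.3331] yang -15.71 zax [ 0.0002 -0.0034 -1.    ] gap 0.0856 F [-0.8 -5.1 -0.1] 0.0 j [-0.    0.15  1.43 -0.    1.55  0.27]
[[0.6375 0.2118 0.062 ]
 [0.703  0.1886 0.062 ]] -19.52506891381499
vial [[0.656 0.188 0.108]]
```

View pics/w1c.png

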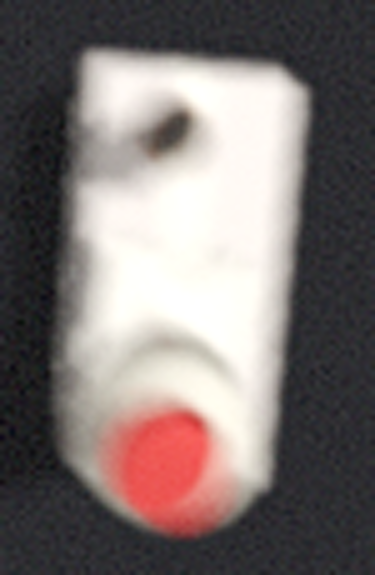

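The crop is motion-blurred: cap at (165,460), vial at (170,130). I'll settle lower and measure again.

Request:
send_rows(
  moves=[
    {"xyz": [0,0,-0.01],"dr": [0,0,-4.5],"hand": 1},
    {"xyz": [0,0,-0.02],"dr": [0,0,0],"hand": 1},
    {"xyz": [0,0,-0.02],"dr": [0,0,0],"hand": 1},
    {"xyz": [0,0,-0.02],"dr": [0,0,0],"hand": 1},
    {"xyz": [0,0,0],"dr": [0,0,0],"hand": 1},
    {"xyz": [0,0,0],"dr": [0,0,0],"hand": 1},
    {"xyz": [0,0,0],"dr": [0,0,0],"hand": 1},
    {"xyz": [0,0,0],"dr": [0,0,0],"hand": 1},
  ],
)

```text
time: 2.15
tool_pos: [0.6299, 0.1165, 0.2667]
eef_rot: [2.569, 1.805, 0.004]
contact_force: [-0.5, -0.5, -0.1]
finger_gap: 0.0856
finger_force: 0.0
```

```bash
python3 - <<'E'
from h import *
st(); c,im=wrist('w2'); np.save('c1.npy',c,allow_pickle=True)
np.save('im1.npy',im)
for b in blobs(im,'red'):
    m=cv2.moments(b); uv=(m['m10']/m['m00'],m['m01']/m['m00']); print(uv,plane(c,[uv],.165),cv2.boundingRect(b))
for b in blobs(im,'blue')[:1]+blobs(im,'yellow')[:1]:
    r=cv2.minAreaRect(plane(c,b,.003)[:,:2].astype(np.float32)); print(r)
E
```

```text
t 2.15 pos [0.6299 0.1165 0.2667] yang -19.83 zax [ 0.0031  0.     -1.    ] gap 0.0856 F [-0.5 -0.5 -0.1] 0.0 j [ 0.01  0.18  1.52 -0.    1.44  0.35]
(69.93243421922517, 92.65648552161841) [[0.4982 0.2604 0.165 ]] (50, 72, 41, 43)
(254.78571428571428, 191.32225913621264) [[0.6291 0.1102 0.165 ]] (242, 177, 27, 30)
((0.5930784940719604, -0.1755521595478058), (0.14190389215946198, 0.07653284072875977), 80.9299087524414)
((0.4545423984527588, 0.03614343702793121), (0.06295521557331085, 0.08560013771057129), 17.6854305267334)
```

View pics/w2.png

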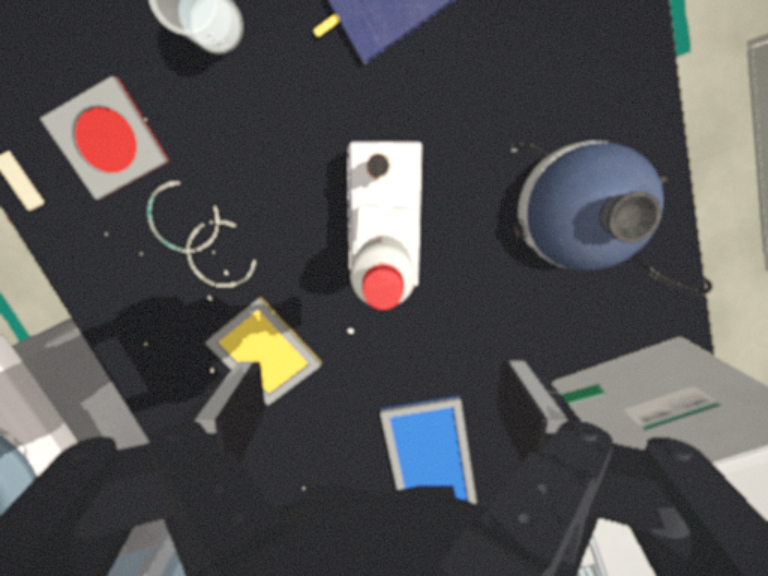

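Settled view: the cap is at (382,286) in the 1.5x picture, the vial cap at (377,165), and the carton's far edge runs from (351,143) to (422,143), parallel to the jaws. I'll descend on the bottle and grip it.

Request:
send_rows(
  moves=[
    {"xyz": [0,-0.007,0],"dr": [0,0,0],"hand": 1},
    {"xyz": [0,0,-0.02],"dr": [0,0,0],"hand": 1},
    {"xyz": [0,0,-0.03],"dr": [0,0,0],"hand": 1},
    {"xyz": [0,0,-0.03],"dr": [0,0,0],"hand": 1},
    {"xyz": [0,0,-0.03],"dr": [0,0,0],"hand": 1},
    {"xyz": [0,0,-0.025],"dr": [0,0,0],"hand": 1},
    {"xyz": [0,0,-0.02],"dr": [0,0,0],"hand": 1},
    {"xyz": [0,0,0],"dr": [0,0,0],"hand": 1},
  ],
)

```text
time: 2.87
tool_pos: [0.6258, 0.109, 0.1048]
eef_rot: [-2.567, -1.802, 0.011]
contact_force: [-0.2, 0.6, -0.5]
finger_gap: 0.0854
finger_force: 0.0
```

Request:
send_rows(
  moves=[
    {"xyz": [0,0,0],"dr": [0,0,0],"hand": -1},
    {"xyz": [0,0,0],"dr": [0,0,0],"hand": -1},
    {"xyz": [0,0,0],"dr": [0,0,0],"hand": -1},
    {"xyz": [0,0,0],"dr": [0,0,0],"hand": -1},
    {"xyz": [0,0,0],"dr": [0,0,0],"hand": -1},
    {"xyz": [0,0,0],"dr": [0,0,0],"hand": -1},
    {"xyz": [0,0,0],"dr": [0,0,0],"hand": -1},
    {"xyz": [0,0,0],"dr": [0,0,0],"hand": -1},
  ],
)

```text
time: 3.53
tool_pos: [0.6311, 0.1097, 0.1145]
eef_rot: [2.568, 1.804, 0.007]
contact_force: [-4.8, 1.2, 12.2]
finger_gap: 0.0225
finger_force: 58.2
```

```bash
python3 - <<'E'
from h import *
st()
c=np.load('c1.npy',allow_pickle=True).item()
print('vial',plane(c,[np.array((377,165))/1.5],.107))
P=plane(c,np.array([(351,143),(422,143)])/1.5,.062);print(P)
ct=bot.get_calibration('top')
print('yellow/red/oven', plane(ct,[(300,135),(360,135)],.0))
E
```

```text
t 3.53 pos [0.6311 0.1097 0.1145] yang -19.82 zax [ 0.0051  0.0001 -1.    ] gap 0.0225 F [-4.8  1.2 12.2] 58.2 j [-0.    0.31  1.65  0.    1.17  0.34]
vial [[0.6533 0.1886 0.107 ]]
[[0.6381 0.2138 0.062 ]
 [0.6964 0.1928 0.062 ]]
yellow/red/oven [[ 0.7181 -0.1335  0.    ]
 [ 0.7366 -0.3156  0.    ]]
```

```bash
python3 - <<'E'
from h import *
st(); im=bot.read_camera('side'); a=cv2.resize(im[90:200,220:350,::-1],None,fx=4,fy=4,interpolation=cv2.INTER_CUBIC)
c,w=wrist('w3'); b=cv2.resize(w[:,:,::-1],(int(440*512/384)//2*1,220)); 
canvas=np.zeros((440,800,3),np.uint8); canvas[:440,:520]=a; canvas[:210,520:800]=cv2.resize(w[:,:,::-1],(280,210)); cv2.imwrite('pics/m3.png',canvas)
E
```

```text
t 3.53 pos [0.6311 0.1097 0.1145] yang -19.82 zax [ 0.0051  0.0001 -1.    ] gap 0.0225 F [-4.8  1.2 12.2] 58.2 j [-0.    0.31  1.65  0.    1.17  0.34]
```

View pics/m3.png

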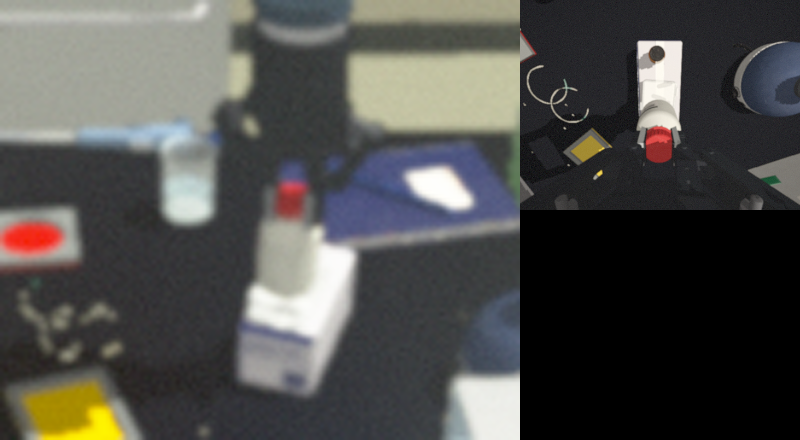

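The side view and wrist inset show the fingertips closed around the bottle's neck and cap instead of its body, so the pads sit higher than I expected. I'll check against where the TCP and tips should project.

```bash
python3 - <<'E'
from h import *
s=st(); c=bot.get_calibration('wrist'); R=cv2.Rodrigues(s['eef_rot'])[0]
w=cv2.imread('pics/w3.png'); w=cv2.resize(w,(512,384))
a=cv2.resize(w[200:330,190:320],(780,780*130//130))[:590]
def T(*p): return s['tool_pos']+R@np.array(p)
for p in [(0,.011,.008),(0,-.011,.008),(0,.0245,.008),(0,-.0245,.008),(0,.0245,-.03),(0,-.0245,-.03),(0,.011,-.03)]:
    q=proj(c,[T(*p)])[0]; print(p,q,(q-[190,200])*6)
cv2.imwrite('pics/w3c.png',a)
E
```

```text
t 3.63 pos [0.6311 0.1097 0.1145] yang -19.82 zax [ 0.0051  0.0001 -1.    ] gap 0.0224 F [-3.9  0.2 11.6] 58.2 j [-0.    0.31  1.65  0.    1.17  0.34]
(0, 0.011, 0.008) [269.2147 220.4867] [475.2882 122.9202]
(0, -0.011, 0.008) [238.293  220.4684] [289.7579 122.8103]
(0, 0.0245, 0.008) [288.1929 220.501 ] [589.1571 123.0059]
(0, -0.0245, 0.008) [219.314  220.4602] [175.8842 122.7612]
(0, 0.0245, -0.03) [296.3412 246.2753] [638.047  277.6518]
(0, -0.0245, -0.03) [211.2048 246.2258] [127.2286 277.3548]
(0, 0.011, -0.03) [272.8825 246.2526] [497.2952 277.5155]
```

View pics/w3c.png

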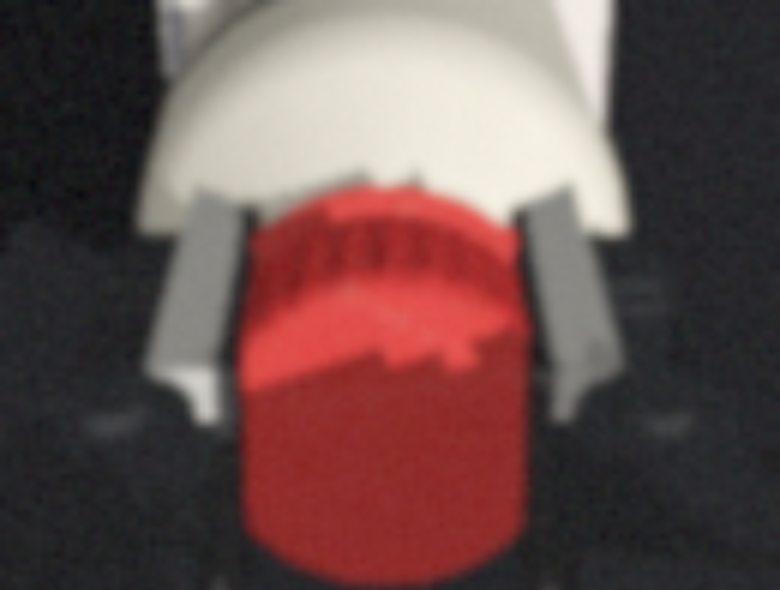

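The tips are about 35–40 mm behind the reported TCP, so they closed on the 22.5 mm cap. The jaw centre line is right. The cap grip is firm and upright at 58 N and its height relative to the foot is known, so I'll keep it, lift, and carry the bottle over red.

Request:
send_rows(
  moves=[
    {"xyz": [0,0,0.008],"dr": [0,0,0],"hand": -1},
    {"xyz": [0,0,0.015],"dr": [0,0,0],"hand": -1},
    {"xyz": [0,0,0.02],"dr": [0,0,0],"hand": -1},
    {"xyz": [0,0,0.02],"dr": [0,0,0],"hand": -1},
    {"xyz": [0,0,0.01],"dr": [0,0,0],"hand": -1},
    {"xyz": [0,0,0],"dr": [0,0,0],"hand": -1},
    {"xyz": [0,0,0],"dr": [0,0,0],"hand": -1},
    {"xyz": [0,0,0],"dr": [0,0,0],"hand": -1},
  ],
)

```text
time: 4.3
tool_pos: [0.6281, 0.1095, 0.1811]
eef_rot: [-2.57, -1.805, 0.003]
contact_force: [0.0, 0.3, -1.8]
finger_gap: 0.0218
finger_force: 58.9
```

```bash
python3 - <<'E'
from h import *
st(); im=bot.read_camera('side'); t=bot.read_camera('top'); c,w=wrist('w4')
canvas=np.zeros((560,800,3),np.uint8); canvas[:440,:520]=cv2.resize(im[60:170,220:350,::-1],(520,440),interpolation=cv2.INTER_CUBIC)
canvas[:280,520:]=cv2.resize(t[80:180,150:250,::-1],(280,280)); canvas[280:490,520:]=cv2.resize(w[:,:,::-1],(280,210)); cv2.imwrite('pics/m4.png',canvas)
E
```

```text
t 4.3 pos [0.6281 0.1095 0.1811] yang -19.84 zax [-0.0024 -0.     -1.    ] gap 0.0218 F [ 0.   0.3 -1.8] 58.9 j [-0.    0.24  1.61 -0.    1.29  0.34]
```

View pics/m4.png

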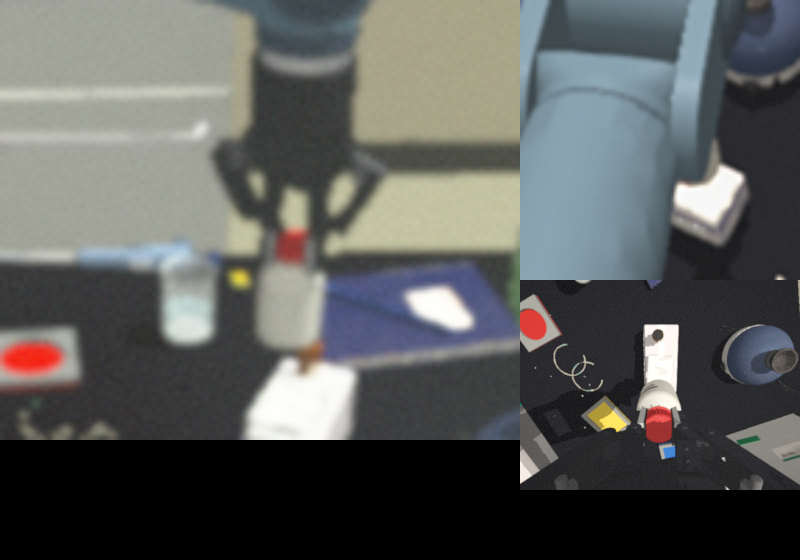

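The bottle is lifted upright (side crop (290,310)), held just at the cap, and the vial is still standing at (310,357). I'll move it over red.

Request:
send_rows(
  moves=[
    {"xyz": [-0.01,0.009,0.01],"dr": [0,0,0],"hand": -1},
    {"xyz": [-0.018,0.016,0],"dr": [0,0,0],"hand": -1},
    {"xyz": [-0.022,0.019,0],"dr": [0,0,0],"hand": -1},
    {"xyz": [-0.022,0.019,0],"dr": [0,0,0],"hand": -1},
    {"xyz": [-0.022,0.019,0],"dr": [0,0,0],"hand": -1},
    {"xyz": [-0.022,0.019,0],"dr": [0,0,0],"hand": -1},
    {"xyz": [-0.022,0.019,0],"dr": [0,0,0],"hand": -1},
    {"xyz": [-0.022,0.019,0],"dr": [0,0,0],"hand": -1},
  ],
)

```text
time: 5.12
tool_pos: [0.4674, 0.2491, 0.1917]
eef_rot: [-2.571, -1.805, 0.002]
contact_force: [-0.3, 0.7, -1.3]
finger_gap: 0.0223
finger_force: 59.0
```

Request:
send_rows(
  moves=[
    {"xyz": [-0.022,0.019,0],"dr": [0,0,0],"hand": -1},
    {"xyz": [-0.02,0.018,0],"dr": [0,0,0],"hand": -1},
    {"xyz": [-0.015,0.012,0],"dr": [0,0,0],"hand": -1},
    {"xyz": [-0.007,0.006,0],"dr": [0,0,0],"hand": -1},
    {"xyz": [0,0,-0.03],"dr": [0,0,0],"hand": -1},
    {"xyz": [0,0,-0.03],"dr": [0,0,0],"hand": -1},
    {"xyz": [0,0,0],"dr": [0,0,0],"hand": -1},
    {"xyz": [0,0,0],"dr": [0,0,0],"hand": -1},
  ],
)

```text
time: 5.78
tool_pos: [0.4039, 0.3026, 0.131]
eef_rot: [-2.571, -1.805, 0.007]
contact_force: [0.4, -0.2, -1.0]
finger_gap: 0.0221
finger_force: 59.1
```

```bash
python3 - <<'E'
from h import *
st(); c,w=wrist('w5',1)
b=[b for b in blobs(w,'red',20)]
for k in b:
    m=cv2.moments(k); print(m['m10']/m['m00'],m['m01']/m['m00'],cv2.boundingRect(k),plane(c,[(m['m10']/m['m00'],m['m01']/m['m00'])],.003))
print(proj(c,[[.4056,.304,.003]]))
ct=bot.get_calibration('top'); im=bot.read_camera('side'); cv2.imwrite('pics/m5.png',np.vstack([cv2.resize(w[:,:,::-1],(400,300)),cv2.resize(im[90:180,170:290,::-1],(400,300),interpolation=cv2.INTER_CUBIC)]))
E
```

```text
t 5.78 pos [0.4039 0.3026 0.131 ] yang -19.86 zax [-0.0042 -0.002  -1.    ] gap 0.0221 F [ 0.4 -0.2 -1. ] 59.1 j [ 0.42 -0.01  1.98 -0.    1.18  0.76]
253.69556911320637 264.67011770505945 (229, 232, 50, 66) [[0.3658 0.198  0.003 ]]
256.93886250152235 169.9801485811716 (230, 152, 54, 40) [[0.4105 0.3114 0.003 ]]
471.8070175438596 40.78947368421053 (457, 34, 26, 19) [[0.6507 0.3613 0.003 ]]
[[255.035  177.3937]]
```

View pics/m5.png

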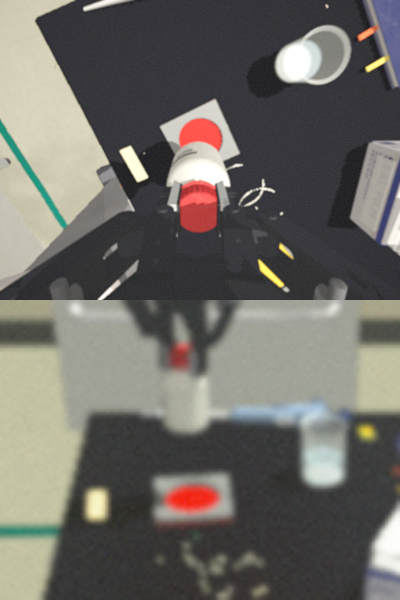

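The bottle is upright and above the red pocket, within about 2 mm. I'll lower it.

Request:
send_rows(
  moves=[
    {"xyz": [0.0015,0.0015,-0.015],"dr": [0,0,0],"hand": -1},
    {"xyz": [0,0,-0.02],"dr": [0,0,0],"hand": -1},
    {"xyz": [0,0,-0.02],"dr": [0,0,0],"hand": -1},
    {"xyz": [0,0,-0.015],"dr": [0,0,0],"hand": -1},
    {"xyz": [0,0,-0.01],"dr": [0,0,0],"hand": -1},
    {"xyz": [0,0,-0.006],"dr": [0,0,0],"hand": -1},
    {"xyz": [0,0,0],"dr": [0,0,0],"hand": -1},
    {"xyz": [0,0,0],"dr": [0,0,0],"hand": -1},
  ],
)

```text
time: 6.55
tool_pos: [0.4075, 0.3053, 0.0477]
eef_rot: [2.571, 1.805, 0.003]
contact_force: [-0.3, -0.8, -1.2]
finger_gap: 0.0222
finger_force: 59.1
```

Request:
send_rows(
  moves=[
    {"xyz": [0,0,-0.002],"dr": [0,0,0],"hand": -1},
    {"xyz": [0,0,0],"dr": [0,0,0],"hand": -1},
    {"xyz": [0,0,-0.002],"dr": [0,0,0],"hand": -1},
    {"xyz": [0,0,0],"dr": [0,0,0],"hand": -1},
    {"xyz": [0,0,-0.002],"dr": [0,0,0],"hand": -1},
    {"xyz": [0,0,0],"dr": [0,0,0],"hand": -1},
    {"xyz": [0,0,0],"dr": [0,0,0],"hand": -1},
    {"xyz": [0,0,0],"dr": [0,0,0],"hand": -1},
  ],
)

```text
time: 7.22
tool_pos: [0.4065, 0.3049, 0.0405]
eef_rot: [-2.571, -1.806, 0.0]
contact_force: [-0.9, -0.1, -1.6]
finger_gap: 0.0222
finger_force: 59.1
```

Request:
send_rows(
  moves=[
    {"xyz": [0,0,-0.002],"dr": [0,0,0],"hand": -1},
    {"xyz": [0,0,0],"dr": [0,0,0],"hand": -1},
    {"xyz": [0,0,-0.002],"dr": [0,0,0],"hand": -1},
    {"xyz": [0,0,0],"dr": [0,0,0],"hand": -1},
    {"xyz": [0,0,-0.001],"dr": [0,0,0],"hand": -1},
    {"xyz": [0,0,0],"dr": [0,0,0],"hand": -1},
    {"xyz": [0,0,0],"dr": [0,0,0],"hand": -1},
    {"xyz": [0,0,0],"dr": [0,0,0],"hand": -1},
  ],
)

```text
time: 7.88
tool_pos: [0.4065, 0.305, 0.0356]
eef_rot: [2.571, 1.806, 0.0]
contact_force: [0.2, 0.5, -0.6]
finger_gap: 0.0222
finger_force: 59.1
```

Request:
send_rows(
  moves=[
    {"xyz": [0,0,-0.001],"dr": [0,0,0],"hand": -1},
    {"xyz": [0,0,0],"dr": [0,0,0],"hand": -1},
    {"xyz": [0,0,-0.001],"dr": [0,0,0],"hand": -1},
    {"xyz": [0,0,0],"dr": [0,0,0],"hand": -1},
    {"xyz": [0,0,-0.001],"dr": [0,0,0],"hand": -1},
    {"xyz": [0,0,0],"dr": [0,0,0],"hand": -1},
    {"xyz": [0,0,0],"dr": [0,0,0],"hand": -1},
    {"xyz": [0,0,0],"dr": [0,0,0],"hand": -1},
  ],
)

```text
time: 8.55
tool_pos: [0.4068, 0.3054, 0.0341]
eef_rot: [-2.57, -1.806, -0.0]
contact_force: [-4.7, -1.7, 10.8]
finger_gap: 0.0224
finger_force: 60.4
```

The foot is on the floor (+10.8 N). I'll release, rise, and go over to the vial.

Request:
send_rows(
  moves=[
    {"xyz": [0,0,0.001],"dr": [0,0,0],"hand": 1},
    {"xyz": [0,0,0],"dr": [0,0,0],"hand": 1},
    {"xyz": [0,0,0],"dr": [0,0,0],"hand": 1},
    {"xyz": [0,0,0],"dr": [0,0,0],"hand": 1},
    {"xyz": [0,0,0],"dr": [0,0,0],"hand": 1},
    {"xyz": [0,0,0],"dr": [0,0,0],"hand": 1},
    {"xyz": [0,0,0.02],"dr": [0,0,0],"hand": 1},
    {"xyz": [0,0,0.03],"dr": [0,0,0],"hand": 1},
  ],
)

```text
time: 9.22
tool_pos: [0.4038, 0.3036, 0.0809]
eef_rot: [-2.57, -1.804, 0.012]
contact_force: [0.3, 0.6, 0.0]
finger_gap: 0.0853
finger_force: 0.0
```

Request:
send_rows(
  moves=[
    {"xyz": [0,0,0.03],"dr": [0,0,0],"hand": 1},
    {"xyz": [0,0,0.03],"dr": [0,0,0],"hand": 1},
    {"xyz": [0,0,0.03],"dr": [0,0,0],"hand": 1},
    {"xyz": [0.03,-0.014,0.025],"dr": [0,0,0],"hand": 1},
    {"xyz": [0.032,-0.016,0],"dr": [0,0,0],"hand": 1},
    {"xyz": [0.032,-0.016,0],"dr": [0,0,0],"hand": 1},
    {"xyz": [0.032,-0.016,0],"dr": [0,0,0],"hand": 1},
    {"xyz": [0.032,-0.016,0],"dr": [0,0,0],"hand": 1},
  ],
)

```text
time: 9.88
tool_pos: [0.5659, 0.226, 0.1986]
eef_rot: [2.571, 1.806, 0.0]
contact_force: [-0.2, -0.7, 0.2]
finger_gap: 0.0854
finger_force: 0.0
```

Request:
send_rows(
  moves=[
    {"xyz": [0.032,-0.016,0],"dr": [0,0,0],"hand": 1},
    {"xyz": [0.032,-0.016,0],"dr": [0,0,0],"hand": 1},
    {"xyz": [0.025,-0.007,0],"dr": [0,0,0],"hand": 1},
    {"xyz": [0,0,0],"dr": [0,0,0],"hand": 1},
    {"xyz": [0,0,0],"dr": [0,0,0],"hand": 1},
    {"xyz": [0,0,0],"dr": [0,0,0],"hand": 1},
    {"xyz": [0,0,0],"dr": [0,0,0],"hand": 1},
    {"xyz": [0,0,0],"dr": [0,0,0],"hand": 1},
  ],
)

```text
time: 10.55
tool_pos: [0.6526, 0.1887, 0.1987]
eef_rot: [-2.57, -1.807, 0.0]
contact_force: [-0.2, -0.4, -0.1]
finger_gap: 0.0857
finger_force: 0.0
```

```bash
python3 - <<'E'
from h import *
s=st(); c,w=wrist('w6',1); t=bot.read_camera('side'); np.save('c1.npy',c,allow_pickle=True)
cv2.imwrite('pics/m6.png',np.hstack([cv2.resize(w[150:350,130:380,::-1],(500,400),interpolation=cv2.INTER_CUBIC),cv2.resize(t[90:180,190:320,::-1],(300,208)).repeat(1,0) if 0 else np.vstack([cv2.resize(t[100:190,200:330,::-1],(300,208)),np.zeros((192,300,3),np.uint8)])]))
print(proj(c,[[.653,.188,.108]]))
E
```

```text
t 10.55 pos [0.6526 0.1887 0.1987] yang -19.77 zax [-0.0001  0.0001 -1.    ] gap 0.0857 F [-0.2 -0.4 -0.1] 0.0 j [0.11 0.32 1.48 0.   1.34 0.46]
[[254.3271 188.8866]]
```

View pics/m6.png

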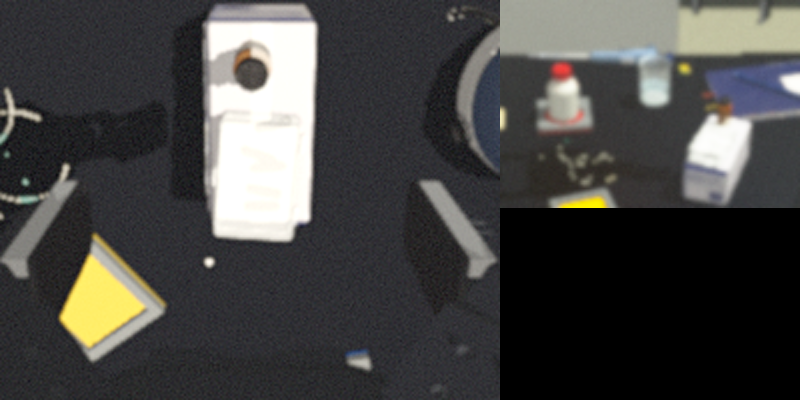

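The bottle stands in the red pocket (side crop (563,95)). The vial cap is at wrist (255.5,187), within 1 mm of prediction. The open tips work out about 49 mm behind the reported TCP. I'll descend on the vial.

Request:
send_rows(
  moves=[
    {"xyz": [0.001,0,-0.02],"dr": [0,0,0],"hand": 1},
    {"xyz": [0,0,-0.025],"dr": [0,0,0],"hand": 1},
    {"xyz": [0,0,-0.025],"dr": [0,0,0],"hand": 1},
    {"xyz": [0,0,-0.025],"dr": [0,0,0],"hand": 1},
    {"xyz": [0,0,-0.025],"dr": [0,0,0],"hand": 1},
    {"xyz": [0,0,-0.025],"dr": [0,0,0],"hand": 1},
    {"xyz": [0,0,-0.017],"dr": [0,0,0],"hand": 1},
    {"xyz": [0,0,0],"dr": [0,0,0],"hand": 1},
  ],
)

```text
time: 11.32
tool_pos: [0.6506, 0.1878, 0.0318]
eef_rot: [-2.567, -1.804, 0.012]
contact_force: [-0.4, -0.1, -1.0]
finger_gap: 0.0854
finger_force: 0.0
```

Request:
send_rows(
  moves=[
    {"xyz": [0,0,0],"dr": [0,0,0],"hand": -1},
    {"xyz": [0,0,0],"dr": [0,0,0],"hand": -1},
    {"xyz": [0,0,0],"dr": [0,0,0],"hand": -1},
    {"xyz": [0,0,0],"dr": [0,0,0],"hand": -1},
    {"xyz": [0,0,0],"dr": [0,0,0],"hand": -1},
    {"xyz": [0,0,0],"dr": [0,0,0],"hand": -1},
    {"xyz": [0,0,0],"dr": [0,0,0],"hand": -1},
    {"xyz": [0,0,0],"dr": [0,0,0],"hand": -1},
  ],
)

```text
time: 11.98
tool_pos: [0.6553, 0.1881, 0.0379]
eef_rot: [2.57, 1.805, 0.002]
contact_force: [-1.7, -0.0, 6.3]
finger_gap: 0.0194
finger_force: 58.8
```

Request:
send_rows(
  moves=[
    {"xyz": [0,0,0.01],"dr": [0,0,0],"hand": -1},
    {"xyz": [0,0,0.02],"dr": [0,0,0],"hand": -1},
    {"xyz": [0,0,0.025],"dr": [0,0,0],"hand": -1},
    {"xyz": [0,0,0.025],"dr": [0,0,0],"hand": -1},
    {"xyz": [0,0,0.02],"dr": [0,0,0],"hand": -1},
    {"xyz": [0,0,0],"dr": [0,0,0],"hand": -1},
    {"xyz": [0,0,0],"dr": [0,0,0],"hand": -1},
    {"xyz": [0,0,0],"dr": [0,0,0],"hand": -1},
  ],
)

```text
time: 12.65
tool_pos: [0.6536, 0.1878, 0.1354]
eef_rot: [-2.57, -1.805, 0.003]
contact_force: [-0.2, -0.6, -1.3]
finger_gap: 0.0191
finger_force: 58.5
```

```bash
python3 - <<'E'
from h import *
s=st(); c,w=wrist('w7',1); t=bot.read_camera('side'); np.save('c7.npy',c,allow_pickle=True);np.save('im7.npy',w)
cv2.imwrite('pics/m7.png',np.hstack([cv2.resize(w[130:330,130:380,::-1],(500,400),interpolation=cv2.INTER_CUBIC),np.vstack([cv2.resize(t[60:190,230:330,::-1],(300,390)),np.zeros((10,300,3),np.uint8)])]))
E
```

```text
t 12.65 pos [0.6536 0.1878 0.1354] yang -19.84 zax [-0.002  -0.0002 -1.    ] gap 0.0191 F [-0.2 -0.6 -1.3] 58.5 j [ 0.11  0.38  1.52 -0.    1.24  0.46]
```

View pics/m7.png

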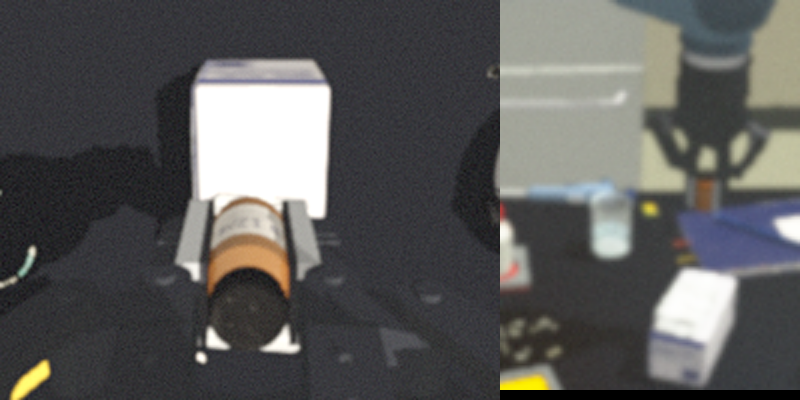

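The vial is held upright in the pads. I'll carry it to green.

Request:
send_rows(
  moves=[
    {"xyz": [-0.008,-0.013,0],"dr": [0,0,0],"hand": -1},
    {"xyz": [-0.016,-0.026,0],"dr": [0,0,0],"hand": -1},
    {"xyz": [-0.016,-0.026,0],"dr": [0,0,0],"hand": -1},
    {"xyz": [-0.016,-0.026,0],"dr": [0,0,0],"hand": -1},
    {"xyz": [-0.016,-0.026,0],"dr": [0,0,0],"hand": -1},
    {"xyz": [-0.016,-0.026,0],"dr": [0,0,0],"hand": -1},
    {"xyz": [-0.016,-0.026,0],"dr": [0,0,0],"hand": -1},
    {"xyz": [-0.016,-0.026,0],"dr": [0,0,0],"hand": -1},
  ],
)

```text
time: 13.42
tool_pos: [0.5326, -0.0079, 0.1351]
eef_rot: [-2.569, -1.805, 0.003]
contact_force: [0.1, -0.4, 0.5]
finger_gap: 0.0192
finger_force: 58.6
```

Request:
send_rows(
  moves=[
    {"xyz": [-0.016,-0.026,0],"dr": [0,0,0],"hand": -1},
    {"xyz": [-0.016,-0.026,0],"dr": [0,0,0],"hand": -1},
    {"xyz": [-0.016,-0.026,0],"dr": [0,0,0],"hand": -1},
    {"xyz": [-0.016,-0.026,0],"dr": [0,0,0],"hand": -1},
    {"xyz": [-0.016,-0.026,0],"dr": [0,0,0],"hand": -1},
    {"xyz": [-0.016,-0.026,0],"dr": [0,0,0],"hand": -1},
    {"xyz": [-0.016,-0.026,0],"dr": [0,0,0],"hand": -1},
    {"xyz": [-0.016,-0.026,0],"dr": [0,0,0],"hand": -1},
  ],
)

```text
time: 14.08
tool_pos: [0.4049, -0.2155, 0.1354]
eef_rot: [-2.569, -1.804, 0.001]
contact_force: [1.2, 0.3, 0.1]
finger_gap: 0.019
finger_force: 58.6
```

Request:
send_rows(
  moves=[
    {"xyz": [-0.014,-0.024,-0.02],"dr": [0,0,0],"hand": -1},
    {"xyz": [-0.009,-0.018,-0.02],"dr": [0,0,0],"hand": -1},
    {"xyz": [0,0,-0.03],"dr": [0,0,0],"hand": -1},
    {"xyz": [0,0,-0.02],"dr": [0,0,0],"hand": -1},
    {"xyz": [0,0,-0.01],"dr": [0,0,0],"hand": -1},
    {"xyz": [0,0,0],"dr": [0,0,0],"hand": -1},
    {"xyz": [0,0,0],"dr": [0,0,0],"hand": -1},
    {"xyz": [0,0,0],"dr": [0,0,0],"hand": -1},
  ],
)

```text
time: 14.75
tool_pos: [0.3844, -0.2576, 0.0377]
eef_rot: [2.569, 1.805, 0.0]
contact_force: [0.6, -0.6, 0.6]
finger_gap: 0.0189
finger_force: 58.6
```

```bash
python3 - <<'E'
from h import *
s=st(); c,w=wrist('w8',1)
print(proj(c,[[.382,-.257,.003]]))
for b in blobs(w,'green',20): P=plane(c,b,.003)[:,:2]; print(cv2.boundingRect(b),cv2.minEnclosingCircle(P.astype(np.float32)),P.min(0),P.max(0))
E
```

```text
t 14.75 pos [ 0.3844 -0.2576  0.0377] yang -19.81 zax [ 0.0014 -0.0015 -1.    ] gap 0.0189 F [ 0.6 -0.6  0.6] 58.6 j [-0.84  0.04  2.13  0.    0.97 -0.49]
[[250.6755 207.8083]]
```

Request:
send_rows(
  moves=[
    {"xyz": [-0.002,0.0005,-0.01],"dr": [0,0,0],"hand": -1},
    {"xyz": [0,0,-0.015],"dr": [0,0,0],"hand": -1},
    {"xyz": [0,0,-0.015],"dr": [0,0,0],"hand": -1},
    {"xyz": [0,0,-0.008],"dr": [0,0,0],"hand": -1},
    {"xyz": [0,0,-0.004],"dr": [0,0,0],"hand": -1},
    {"xyz": [0,0,0],"dr": [0,0,0],"hand": -1},
    {"xyz": [0,0,0],"dr": [0,0,0],"hand": -1},
    {"xyz": [0,0,0],"dr": [0,0,0],"hand": -1},
  ],
)

```text
time: 15.47
tool_pos: [0.382, -0.2571, -0.0147]
eef_rot: [2.57, 1.805, 0.0]
contact_force: [-0.6, -0.3, 0.5]
finger_gap: 0.0193
finger_force: 58.7
```

```bash
python3 - <<'E'
from h import *
s=st(); c,w=wrist('w9',1); t=bot.read_camera('side')
print(proj(c,[[.382,-.257,.003]]))
cv2.imwrite('pics/m9.png',np.hstack([cv2.resize(w[130:330,130:380,::-1],(500,400),interpolation=cv2.INTER_CUBIC),np.vstack([cv2.resize(t[190:300,150:260,::-1],(300,300),interpolation=cv2.INTER_CUBIC),np.zeros((100,300,3),np.uint8)])]))
E
```

```text
t 15.47 pos [ 0.382  -0.2571 -0.0147] yang -19.83 zax [ 0.001  -0.0012 -1.    ] gap 0.0193 F [-0.6 -0.3  0.5] 58.7 j [-0.84  0.14  2.14 -0.    0.85 -0.49]
[[253.6902 236.5416]]
```

View pics/m9.png

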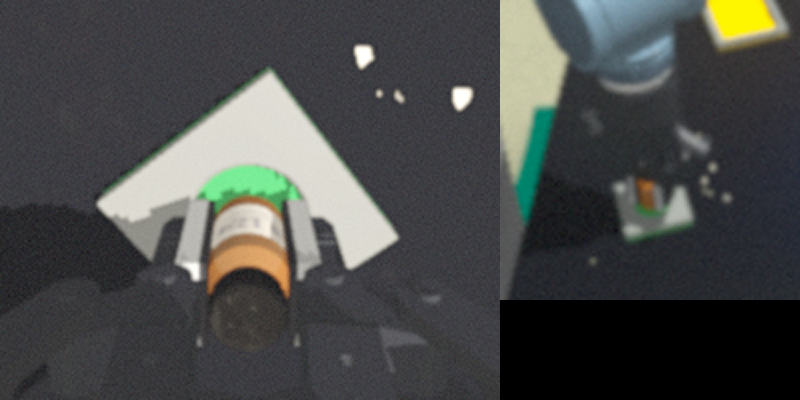

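The vial is centred over the green pocket. I'll lower it in small steps.

Request:
send_rows(
  moves=[
    {"xyz": [0,0,-0.002],"dr": [0,0,0],"hand": -1},
    {"xyz": [0,0,0],"dr": [0,0,0],"hand": -1},
    {"xyz": [0,0,-0.002],"dr": [0,0,0],"hand": -1},
    {"xyz": [0,0,0],"dr": [0,0,0],"hand": -1},
    {"xyz": [0,0,-0.001],"dr": [0,0,0],"hand": -1},
    {"xyz": [0,0,0],"dr": [0,0,0],"hand": -1},
    {"xyz": [0,0,0],"dr": [0,0,0],"hand": -1},
    {"xyz": [0,0,0],"dr": [0,0,0],"hand": -1},
  ],
)

```text
time: 16.23
tool_pos: [0.3825, -0.2576, -0.018]
eef_rot: [2.57, 1.805, -0.0]
contact_force: [-4.5, 5.4, 22.5]
finger_gap: 0.0191
finger_force: 75.0
```

Request:
send_rows(
  moves=[
    {"xyz": [0,0,-0.001],"dr": [0,0,0],"hand": -1},
    {"xyz": [0,0,0],"dr": [0,0,0],"hand": -1},
    {"xyz": [0,0,-0.001],"dr": [0,0,0],"hand": -1},
    {"xyz": [0,0,0],"dr": [0,0,0],"hand": -1},
    {"xyz": [0,0,0],"dr": [0,0,0],"hand": -1},
    {"xyz": [0,0,0],"dr": [0,0,0],"hand": -1},
    {"xyz": [0,0,0],"dr": [0,0,0],"hand": -1},
    {"xyz": [0,0,0],"dr": [0,0,0],"hand": -1},
  ],
)

```text
time: 16.9
tool_pos: [0.3826, -0.2578, -0.0185]
eef_rot: [2.57, 1.807, -0.001]
contact_force: [-11.4, 11.0, 38.6]
finger_gap: 0.0191
finger_force: 86.2
```

Request:
send_rows(
  moves=[
    {"xyz": [0,0,0.0015],"dr": [0,0,0],"hand": -1},
    {"xyz": [0,0,0.0015],"dr": [0,0,0],"hand": -1},
    {"xyz": [0,0,0],"dr": [0,0,0],"hand": -1},
    {"xyz": [0,0,0],"dr": [0,0,0],"hand": -1},
    {"xyz": [0,0,0],"dr": [0,0,0],"hand": -1},
    {"xyz": [0,0,0],"dr": [0,0,0],"hand": -1},
    {"xyz": [0,0,0],"dr": [0,0,0],"hand": -1},
    {"xyz": [0,0,0],"dr": [0,0,0],"hand": -1},
  ],
)

```text
time: 17.57
tool_pos: [0.3824, -0.2575, -0.0176]
eef_rot: [2.569, 1.805, 0.0]
contact_force: [-3.5, 3.1, 15.4]
finger_gap: 0.0193
finger_force: 69.0
```

Request:
send_rows(
  moves=[
    {"xyz": [0,0,0],"dr": [0,0,0],"hand": 1},
    {"xyz": [0,0,0],"dr": [0,0,0],"hand": 1},
    {"xyz": [0,0,0],"dr": [0,0,0],"hand": 1},
    {"xyz": [0,0,0],"dr": [0,0,0],"hand": 1},
    {"xyz": [0,0,0],"dr": [0,0,0],"hand": 1},
    {"xyz": [0,0,0.02],"dr": [0,0,0],"hand": 1},
    {"xyz": [0,0,0.03],"dr": [0,0,0],"hand": 1},
    {"xyz": [0,0,0.04],"dr": [0,0,0],"hand": 1},
  ],
)

```text
time: 18.23
tool_pos: [0.3793, -0.2543, 0.0687]
eef_rot: [-2.565, -1.801, 0.001]
contact_force: [1.1, -1.2, 0.0]
finger_gap: 0.0854
finger_force: 0.0
```

Request:
send_rows(
  moves=[
    {"xyz": [0,0,0.04],"dr": [0,0,0],"hand": 1},
    {"xyz": [0.01,0.015,0.03],"dr": [0,0,0],"hand": 1},
    {"xyz": [0.017,0.025,0.02],"dr": [0,0,0],"hand": 1},
    {"xyz": [0.018,0.027,0.02],"dr": [0,0,0],"hand": 1},
    {"xyz": [0.018,0.027,0.02],"dr": [0,0,0],"hand": 1},
    {"xyz": [0.018,0.027,0],"dr": [0,0,0],"hand": 1},
    {"xyz": [0.018,0.027,0],"dr": [0,0,0],"hand": 1},
    {"xyz": [0.018,0.027,0],"dr": [0,0,0],"hand": 1},
  ],
)

```text
time: 18.9
tool_pos: [0.4991, -0.08, 0.2007]
eef_rot: [2.571, 1.805, 0.0]
contact_force: [-0.5, -1.2, -0.5]
finger_gap: 0.0853
finger_force: 0.0
```

Request:
send_rows(
  moves=[
    {"xyz": [0.018,0.027,0],"dr": [0,0,0],"hand": 1},
    {"xyz": [0.018,0.027,0],"dr": [0,0,0],"hand": 1},
    {"xyz": [0.018,0.027,0],"dr": [0,0,0],"hand": 1},
    {"xyz": [0.018,0.027,0],"dr": [0,0,0],"hand": 1},
    {"xyz": [0.018,0.027,0],"dr": [0,0,0],"hand": 1},
    {"xyz": [0.018,0.027,0],"dr": [0,0,0],"hand": 1},
    {"xyz": [0.018,0.027,0],"dr": [0,0,0],"hand": 1},
    {"xyz": [0,0,0],"dr": [0,0,0],"hand": 1},
  ],
)

```text
time: 19.57
tool_pos: [0.6258, 0.1115, 0.1996]
eef_rot: [-2.566, -1.81, -0.001]
contact_force: [-0.1, 0.0, -0.0]
finger_gap: 0.0856
finger_force: 0.0
```

Request:
send_rows(
  moves=[
    {"xyz": [0.005,0.006,0],"dr": [0,0,0],"hand": 1},
    {"xyz": [0,0,0],"dr": [0,0,0],"hand": 1},
    {"xyz": [0,0,0],"dr": [0,0,0],"hand": 1},
    {"xyz": [0,0,0],"dr": [0,0,0],"hand": 1},
    {"xyz": [0,0,0],"dr": [0,0,0],"hand": 1},
    {"xyz": [0,0,0],"dr": [0,0,0],"hand": 1},
    {"xyz": [0,0,0],"dr": [0,0,0],"hand": 1},
    {"xyz": [0,0,0],"dr": [0,0,0],"hand": 1},
  ],
)

```text
time: 20.23
tool_pos: [0.6294, 0.1132, 0.2007]
eef_rot: [2.571, 1.805, 0.0]
contact_force: [-0.1, 0.6, 0.2]
finger_gap: 0.0853
finger_force: 0.0
```

```bash
python3 - <<'E'
from h import *
s=st(); c,w=wrist('w10',1); np.save('c10.npy',c,allow_pickle=True); np.save('im10.npy',w); t=bot.read_camera('side')
cl=cv2.createCLAHE(3,(4,4)); g=cv2.cvtColor(w,cv2.COLOR_RGB2GRAY)[120:300,165:345]; 
g=np.clip((g.astype(float)-120)*255/135,0,255).astype(np.uint8)
cv2.imwrite('pics/m10.png',np.hstack([cv2.resize(np.dstack([g]*3),(540,540),interpolation=cv2.INTER_CUBIC),np.vstack([cv2.resize(t[190:300,150:260,::-1],(250,250),interpolation=cv2.INTER_CUBIC),cv2.resize(t[110:200,220:310,::-1],(250,290),interpolation=cv2.INTER_CUBIC)])]))
E
```

```text
t 20.23 pos [0.6294 0.1132 0.2007] yang -19.87 zax [ 0.0002  0.     -1.    ] gap 0.0853 F [-0.1  0.6  0.2] 0.0 j [0.   0.22 1.59 0.   1.33 0.35]
```

View pics/m10.png

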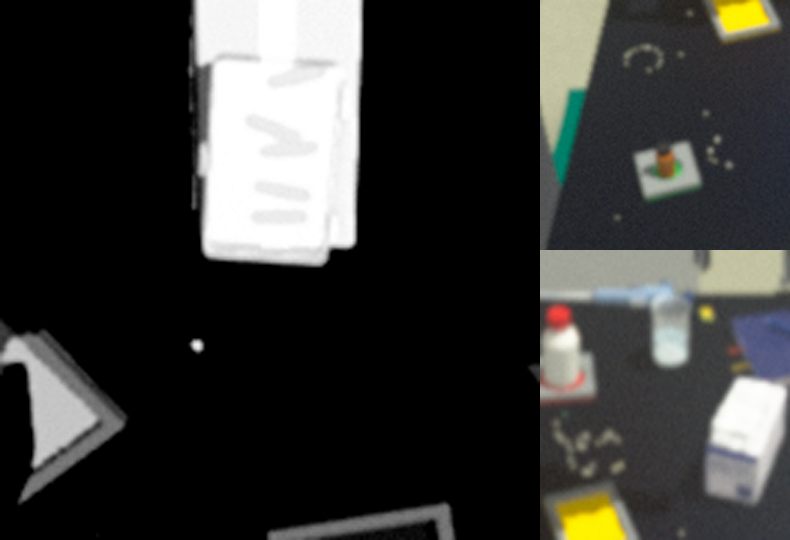

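The vial stands in the green pocket (upper-right inset (665,165)). In the enlarged crop the case's top corners are about (214,57), (338,66), (329,248) and (205,246), and the carton's right edge runs (360,60)–(355,245).

```bash
python3 - <<'E'
from h import *
c=np.load('c10.npy',allow_pickle=True).item(); f=lambda P:np.array(P)/3+[165,120]
P=plane(c,f([(214,57),(338,66),(329,248),(205,246)]),.083); print(P, P.mean(0))
for a,b in((0,1),(3,2),(3,0),(2,1)):
    d=P[b]-P[a]; print(np.degrees(np.arctan2(d[1],d[0])).round(1),np.linalg.norm(d).round(4))
Q=plane(c,f([(360,60),(355,245)]),.062); d=Q[0]-Q[1]; print(Q,np.degrees(np.arctan2(d[1],d[0])))
E
```

```text
[[0.628  0.1629 0.083 ]
 [0.6679 0.1452 0.083 ]
 [0.6434 0.082  0.083 ]
 [0.5998 0.0986 0.083 ]] [0.6348 0.1222 0.083 ]
-23.9 0.0437
-20.8 0.0467
66.3 0.0702
68.8 0.0677
[[0.6774 0.1417 0.062 ]
 [0.6529 0.0723 0.062 ]] 70.57274303906811
```

Request:
send_rows(
  moves=[
    {"xyz": [0.005,0.007,-0.01],"dr": [0,0,-2.5],"hand": 0.5},
    {"xyz": [0,0,-0.025],"dr": [0,0,0],"hand": 0.5},
    {"xyz": [0,0,-0.03],"dr": [0,0,0],"hand": 0.5},
    {"xyz": [0,0,-0.03],"dr": [0,0,0],"hand": 0.5},
    {"xyz": [0,0,-0.03],"dr": [0,0,0],"hand": 0.5},
    {"xyz": [0,0,-0.025],"dr": [0,0,0],"hand": 0.5},
    {"xyz": [0,0,-0.015],"dr": [0,0,0],"hand": 0.5},
    {"xyz": [0,0,0],"dr": [0,0,0],"hand": 0.5},
  ],
)

```text
time: 21.0
tool_pos: [0.6327, 0.1204, 0.0325]
eef_rot: [-2.608, -1.748, 0.006]
contact_force: [-0.3, 0.1, -0.2]
finger_gap: 0.0645
finger_force: 0.0
```

Request:
send_rows(
  moves=[
    {"xyz": [0,0,-0.004],"dr": [0,0,0],"hand": 0.5},
    {"xyz": [0,0,0],"dr": [0,0,0],"hand": 0.5},
    {"xyz": [0,0,-0.003],"dr": [0,0,0],"hand": 0.5},
    {"xyz": [0,0,0],"dr": [0,0,0],"hand": 0.5},
    {"xyz": [0,0,-0.002],"dr": [0,0,0],"hand": 0.5},
    {"xyz": [0,0,0],"dr": [0,0,0],"hand": 0.5},
    {"xyz": [0,0,0],"dr": [0,0,0],"hand": 0.5},
    {"xyz": [0,0,0],"dr": [0,0,0],"hand": 0.5},
  ],
)

```text
time: 21.67
tool_pos: [0.6356, 0.1203, 0.0275]
eef_rot: [2.608, 1.748, 0.003]
contact_force: [3.3, -1.1, 1.5]
finger_gap: 0.0638
finger_force: 1.4
```

```bash
python3 - <<'E'
from h import *
s=st(); c,w=wrist('w11',1)
cv2.imwrite('pics/m11.png',cv2.resize(w[170:320,155:355,::-1],(800,600),interpolation=cv2.INTER_CUBIC))
E
```

```text
t 21.67 pos [0.6356 0.1203 0.0275] yang -22.34 zax [ 0.0025 -0.0002 -1.    ] gap 0.0638 F [ 3.3 -1.1  1.5] 1.4 j [ 0.01  0.44  1.66 -0.    1.04  0.4 ]
```

View pics/m11.png

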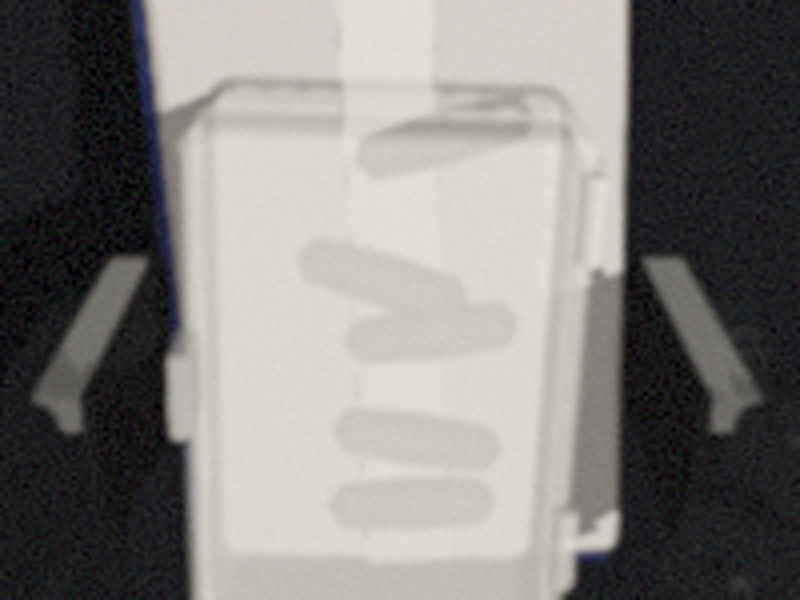

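The crop shows the case between the open fingertips, about 1–2 mm off centre, with the tips beside the carton's edges. I'll go down slightly and close.

Request:
send_rows(
  moves=[
    {"xyz": [-0.001,0,-0.002],"dr": [0,0,0],"hand": 0.4},
    {"xyz": [0,0,0],"dr": [0,0,0],"hand": 0.4},
    {"xyz": [0,0,-0.001],"dr": [0,0,0],"hand": 0.4},
    {"xyz": [0,0,0],"dr": [0,0,0],"hand": 0.4},
    {"xyz": [0,0,0],"dr": [0,0,0],"hand": 0.4},
    {"xyz": [0,0,0],"dr": [0,0,0],"hand": 0.4},
    {"xyz": [0,0,0],"dr": [0,0,0],"hand": 0.4},
    {"xyz": [0,0,0],"dr": [0,0,0],"hand": 0.4},
  ],
)

```text
time: 22.38
tool_pos: [0.6356, 0.1203, 0.0277]
eef_rot: [2.607, 1.749, 0.004]
contact_force: [-4.0, -1.5, 18.1]
finger_gap: 0.0608
finger_force: 50.3
```

Request:
send_rows(
  moves=[
    {"xyz": [0,0,0.004],"dr": [0,0,0],"hand": 0.4},
    {"xyz": [0,0,0.004],"dr": [0,0,0],"hand": 0.4},
    {"xyz": [0,0,0],"dr": [0,0,0],"hand": 0.4},
    {"xyz": [0,0,0],"dr": [0,0,0],"hand": 0.4},
    {"xyz": [0,0,0],"dr": [0,0,0],"hand": 0.4},
    {"xyz": [0,0,0],"dr": [0,0,0],"hand": 0.4},
    {"xyz": [0,0,0],"dr": [0,0,0],"hand": 0.4},
    {"xyz": [0,0,0],"dr": [0,0,0],"hand": 0.4},
  ],
)

```text
time: 23.05
tool_pos: [0.6331, 0.1205, 0.0311]
eef_rot: [-2.609, -1.749, 0.001]
contact_force: [-0.6, 0.1, -4.4]
finger_gap: 0.0606
finger_force: 48.7
```

The fingers seem to be holding the carton's edges (gap about 61 mm, −4 N), so the tips are lower than I estimated. I'll lower back at once and open.

Request:
send_rows(
  moves=[
    {"xyz": [0,0,-0.002],"dr": [0,0,0],"hand": 0.4},
    {"xyz": [0,0,-0.002],"dr": [0,0,0],"hand": 0.4},
    {"xyz": [0,0,0],"dr": [0,0,0],"hand": 0.45},
    {"xyz": [0,0,0],"dr": [0,0,0],"hand": 0.6},
    {"xyz": [0,0,0],"dr": [0,0,0],"hand": 0.8},
    {"xyz": [0,0,0],"dr": [0,0,0],"hand": 0.8},
    {"xyz": [0,0,0],"dr": [0,0,0],"hand": 0.8},
    {"xyz": [0,0,0],"dr": [0,0,0],"hand": 0.8},
  ],
)

```text
time: 23.72
tool_pos: [0.6338, 0.1205, 0.028]
eef_rot: [2.609, 1.749, 0.001]
contact_force: [0.0, -0.4, 0.2]
finger_gap: 0.0767
finger_force: 0.0
```

```bash
python3 - <<'E'
from h import *
s=st(); c,w=wrist('w12',1); t=bot.read_camera('side')
cv2.imwrite('pics/m12.png',np.hstack([cv2.resize(w[170:320,155:355,::-1],(533,400),interpolation=cv2.INTER_CUBIC),cv2.resize(t[110:210,235:305,::-1],(266,400),interpolation=cv2.INTER_CUBIC)]))
E
```

```text
t 23.72 pos [0.6338 0.1205 0.028 ] yang -22.34 zax [ 0.0008  0.     -1.    ] gap 0.0767 F [ 0.  -0.4  0.2] 0.0 j [0.01 0.44 1.66 0.   1.04 0.4 ]
```

View pics/m12.png

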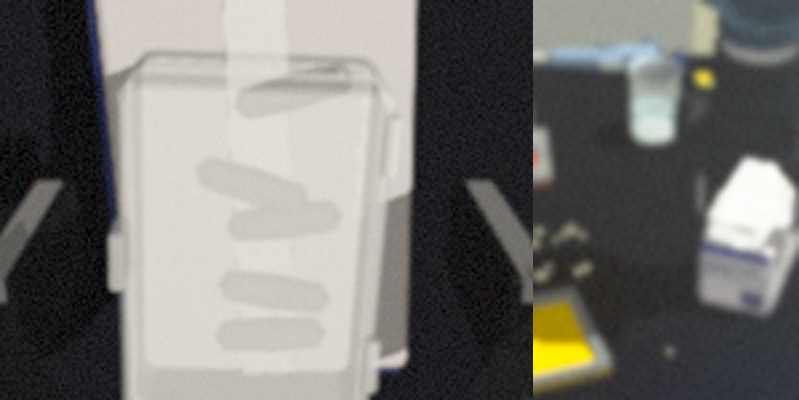

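The case and carton look undisturbed. The early contact at the green inlay and this one both put the tips about 27 mm (shut) to 33 mm (gap 60 mm) behind the reported TCP. I'll raise 6.5 mm, centre, and close on the case.

Request:
send_rows(
  moves=[
    {"xyz": [-0.002,0.001,0.003],"dr": [0,0,0],"hand": 0.8},
    {"xyz": [0,0,0.004],"dr": [0,0,0],"hand": 0.6},
    {"xyz": [0,0,0],"dr": [0,0,0],"hand": 0.4},
    {"xyz": [0,0,0],"dr": [0,0,0],"hand": 0.4},
    {"xyz": [0,0,0],"dr": [0,0,0],"hand": 0.4},
    {"xyz": [0,0,0],"dr": [0,0,0],"hand": 0.4},
    {"xyz": [0,0,0],"dr": [0,0,0],"hand": 0.4},
    {"xyz": [0,0,0],"dr": [0,0,0],"hand": 0.4},
  ],
)

```text
time: 24.48
tool_pos: [0.6314, 0.1214, 0.0344]
eef_rot: [-2.61, -1.749, 0.0]
contact_force: [-0.1, 0.1, -0.5]
finger_gap: 0.0598
finger_force: 0.0
```

Request:
send_rows(
  moves=[
    {"xyz": [0,0,0],"dr": [0,0,0],"hand": 0.3},
    {"xyz": [0,0,0],"dr": [0,0,0],"hand": 0.2},
    {"xyz": [0,0,0],"dr": [0,0,0],"hand": 0.1},
    {"xyz": [0,0,0],"dr": [0,0,0],"hand": 0},
    {"xyz": [0,0,0],"dr": [0,0,0],"hand": 0},
    {"xyz": [0,0,0],"dr": [0,0,0],"hand": -1},
    {"xyz": [0,0,0],"dr": [0,0,0],"hand": -1},
    {"xyz": [0,0,0],"dr": [0,0,0],"hand": -1},
  ],
)

```text
time: 25.15
tool_pos: [0.6318, 0.1214, 0.035]
eef_rot: [2.609, 1.749, 0.001]
contact_force: [-0.2, -0.2, 3.7]
finger_gap: 0.0469
finger_force: 61.3
```

The gap of 47 mm matches the case's 48 mm. I'll lift and check.

Request:
send_rows(
  moves=[
    {"xyz": [0,0,0.004],"dr": [0,0,0],"hand": -1},
    {"xyz": [0,0,0.01],"dr": [0,0,0],"hand": -1},
    {"xyz": [0,0,0.02],"dr": [0,0,0],"hand": -1},
    {"xyz": [0,0,0.02],"dr": [0,0,0],"hand": -1},
    {"xyz": [0,0,0.02],"dr": [0,0,0],"hand": -1},
    {"xyz": [0,0,0.01],"dr": [0,0,0],"hand": -1},
    {"xyz": [0,0,0],"dr": [0,0,0],"hand": -1},
    {"xyz": [0,0,0],"dr": [0,0,0],"hand": -1},
  ],
)

```text
time: 25.82
tool_pos: [0.6315, 0.1215, 0.1187]
eef_rot: [2.609, 1.749, 0.001]
contact_force: [0.5, 0.8, -1.0]
finger_gap: 0.0467
finger_force: 61.0
```

```bash
python3 - <<'E'
from h import *
s=st(); c,w=wrist('w13',1); t=bot.read_camera('side'); np.save('c13.npy',c,allow_pickle=True)
cv2.imwrite('pics/m13.png',np.hstack([cv2.resize(w[120:320,155:355,::-1],(500,500),interpolation=cv2.INTER_CUBIC),cv2.resize(t[70:210,220:304,::-1],(300,500),interpolation=cv2.INTER_CUBIC)]))
E
```

```text
t 25.82 pos [0.6315 0.1215 0.1187] yang -22.34 zax [ 0.0005  0.     -1.    ] gap 0.0467 F [ 0.5  0.8 -1. ] 61.0 j [0.01 0.31 1.64 0.   1.19 0.4 ]
```

View pics/m13.png

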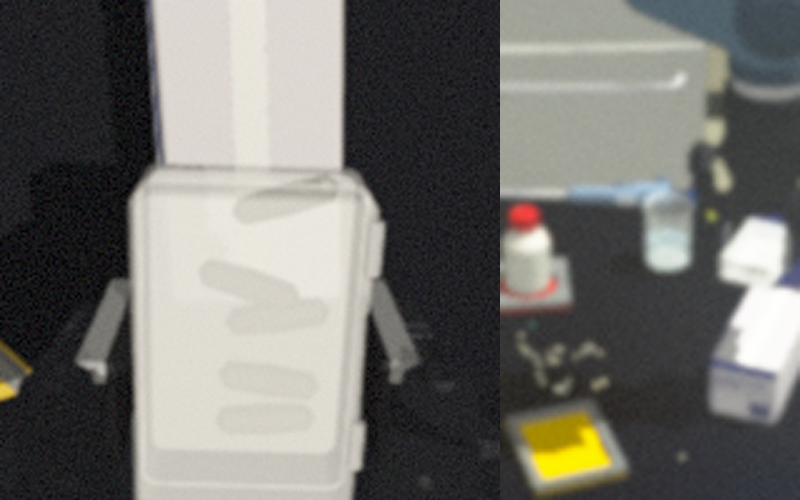

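The case came up alone, level between the pads; its far top edge is at crop y≈168, and the carton stayed put. I have now viewed 18 pictures, which is over the limit of 14, so I'll work from numbers only from here.

```bash
python3 - <<'E'
from h import *
s=bot.observe(); R=cv2.Rodrigues(s['eef_rot'])[0]
c=np.load('c13.npy',allow_pickle=True).item()
P=plane(c,np.array([(165,168),(345,168)])/2.5+[155,120],.1667)
print('far edge in tool frame',(P-s['tool_pos'])@R)
ct=bot.get_calibration('top'); cs=bot.get_calibration('side')
im=cv2.imread('pics/top0.png')[:,:,::-1].copy(); b=blobs(im,'yellow')[0]; m=cv2.moments(b)
print(plane(ct,[(m['m10']/m['m00'],m['m01']/m['m00'])],.003))
im=cv2.imread('pics/side0.png')[:,:,::-1].copy(); b=blobs(im,'yellow')[0]; m=cv2.moments(b)
print(plane(cs,[(m['m10']/m['m00'],m['m01']/m['m00'])],.003))
E
```

```text
far edge in tool frame [[ 0.0407 -0.0144 -0.0498]
 [ 0.0407  0.0193 -0.0499]]
[[0.4554 0.0364 0.003 ]]
[[0.4555 0.0367 0.003 ]]
```

Request:
send_rows(
  moves=[
    {"xyz": [-0.008,-0.004,0],"dr": [0,0,3],"hand": -1},
    {"xyz": [-0.018,-0.009,0],"dr": [0,0,5],"hand": -1},
    {"xyz": [-0.02,-0.01,0],"dr": [0,0,5],"hand": -1},
    {"xyz": [-0.02,-0.01,0],"dr": [0,0,5],"hand": -1},
    {"xyz": [-0.02,-0.01,0],"dr": [0,0,5],"hand": -1},
    {"xyz": [-0.02,-0.01,0],"dr": [0,0,5],"hand": -1},
    {"xyz": [-0.02,-0.01,0],"dr": [0,0,5],"hand": -1},
    {"xyz": [-0.02,-0.01,0],"dr": [0,0,5],"hand": -1},
  ],
)

```text
time: 26.58
tool_pos: [0.4833, 0.0482, 0.1169]
eef_rot: [-1.891, -2.505, 0.003]
contact_force: [0.4, -1.0, -0.9]
finger_gap: 0.0468
finger_force: 61.2
```

Request:
send_rows(
  moves=[
    {"xyz": [-0.019,-0.01,0],"dr": [0,0,2.7],"hand": -1},
    {"xyz": [-0.01,-0.0047,0],"dr": [0,0,0],"hand": -1},
    {"xyz": [0,0,-0.02],"dr": [0,0,0],"hand": -1},
    {"xyz": [0,0,-0.025],"dr": [0,0,0],"hand": -1},
    {"xyz": [0,0,-0.02],"dr": [0,0,0],"hand": -1},
    {"xyz": [0,0,-0.015],"dr": [0,0,0],"hand": -1},
    {"xyz": [0,0,0],"dr": [0,0,0],"hand": -1},
    {"xyz": [0,0,0],"dr": [0,0,0],"hand": -1},
  ],
)

```text
time: 27.25
tool_pos: [0.455, 0.034, 0.0372]
eef_rot: [-1.837, -2.544, 0.003]
contact_force: [-0.3, 1.0, -0.6]
finger_gap: 0.0473
finger_force: 61.2
```

```bash
python3 - <<'E'
from h import *
s=st(); R=cv2.Rodrigues(s['eef_rot'])[0]; c,w=wrist('w14',1)
for b in blobs(w,'yellow',20):
    P=plane(c,b,.003); q=(P-s['tool_pos'])@R; print(cv2.boundingRect(b),q.min(0),q.max(0))
    r=cv2.minAreaRect(P[:,:2].astype(np.float32)); print(r)
E
```

```text
t 27.25 pos [0.455  0.034  0.0372] yang 18.36 zax [-0.0039  0.0007 -1.    ] gap 0.0473 F [-0.3  1.  -0.6] 61.2 j [-0.17  0.03  2.14 -0.    0.97 -0.5 ]
(214, 153, 87, 36) [ 0.0167 -0.0311  0.0341] [0.0443 0.0348 0.0343]
((0.4469980299472809, 0.0635560154914856), (0.06595811247825623, 0.02751294896006584), 18.393699645996094)
```

Request:
send_rows(
  moves=[
    {"xyz": [0.0015,-0.0015,-0.01],"dr": [0,0,0],"hand": -1},
    {"xyz": [0,0,-0.015],"dr": [0,0,0],"hand": -1},
    {"xyz": [0,0,-0.012],"dr": [0,0,0],"hand": -1},
    {"xyz": [0,0,-0.008],"dr": [0,0,0],"hand": -1},
    {"xyz": [0,0,0],"dr": [0,0,0],"hand": -1},
    {"xyz": [0,0,0],"dr": [0,0,0],"hand": -1},
    {"xyz": [0,0,0],"dr": [0,0,0],"hand": -1},
    {"xyz": [0,0,0],"dr": [0,0,0],"hand": -1},
  ],
)

```text
time: 27.97
tool_pos: [0.4589, 0.0321, -0.0056]
eef_rot: [1.837, 2.546, 0.001]
contact_force: [-0.6, -0.7, -0.3]
finger_gap: 0.0468
finger_force: 61.2
```

```bash
python3 - <<'E'
from h import *
s=st(); R=cv2.Rodrigues(s['eef_rot'])[0]; c,w=wrist('w15',1)
for b in blobs(w,'yellow',10):
    P=plane(c,b,.003); q=(P-s['tool_pos'])@R; print(cv2.boundingRect(b),q.min(0),q.max(0))
E
```

```text
t 27.97 pos [ 0.4589  0.0321 -0.0056] yang 18.37 zax [ 0.0018 -0.0003 -1.    ] gap 0.0468 F [-0.6 -0.7 -0.3] 61.2 j [-0.18  0.12  2.14 -0.    0.87 -0.5 ]
(197, 158, 110, 73) [ 0.0004 -0.0348 -0.0087] [ 0.0476  0.0312 -0.0085]
```

Request:
send_rows(
  moves=[
    {"xyz": [-0.001,0,-0.006],"dr": [0,0,0],"hand": -1},
    {"xyz": [0,0,-0.005],"dr": [0,0,0],"hand": -1},
    {"xyz": [0,0,-0.002],"dr": [0,0,0],"hand": -1},
    {"xyz": [0,0,0],"dr": [0,0,0],"hand": -1},
    {"xyz": [0,0,0],"dr": [0,0,0],"hand": -1},
    {"xyz": [0,0,0],"dr": [0,0,0],"hand": -1},
    {"xyz": [0,0,0],"dr": [0,0,0],"hand": -1},
    {"xyz": [0,0,0],"dr": [0,0,0],"hand": -1},
  ],
)

```text
time: 28.68
tool_pos: [0.4575, 0.0323, -0.0192]
eef_rot: [1.838, 2.547, 0.001]
contact_force: [0.9, 2.5, 4.7]
finger_gap: 0.0469
finger_force: 60.6
```

Request:
send_rows(
  moves=[
    {"xyz": [0,0,-0.002],"dr": [0,0,0],"hand": -1},
    {"xyz": [0,0,0],"dr": [0,0,0],"hand": -1},
    {"xyz": [0,0,-0.001],"dr": [0,0,0],"hand": -1},
    {"xyz": [0,0,0],"dr": [0,0,0],"hand": -1},
    {"xyz": [0,0,0],"dr": [0,0,0],"hand": -1},
    {"xyz": [0,0,0],"dr": [0,0,0],"hand": -1},
    {"xyz": [0,0,0],"dr": [0,0,0],"hand": -1},
    {"xyz": [0,0,0],"dr": [0,0,0],"hand": -1},
  ],
)

```text
time: 29.35
tool_pos: [0.4576, 0.0325, -0.0213]
eef_rot: [1.839, 2.547, 0.001]
contact_force: [-4.8, 4.9, 15.0]
finger_gap: 0.0472
finger_force: 62.1
```

Contact came about 3 mm early, most likely the fingertips on the foam rim with the case already inside the pocket. I'll ease up and let go; the case has under 3 mm to settle.

Request:
send_rows(
  moves=[
    {"xyz": [0,0,0.0015],"dr": [0,0,0],"hand": -1},
    {"xyz": [0,0,0],"dr": [0,0,0],"hand": -1},
    {"xyz": [0,0,0],"dr": [0,0,0],"hand": 0.2},
    {"xyz": [0,0,0],"dr": [0,0,0],"hand": 0.3},
    {"xyz": [0,0,0],"dr": [0,0,0],"hand": 0.5},
    {"xyz": [0,0,0],"dr": [0,0,0],"hand": 1},
    {"xyz": [0,0,0],"dr": [0,0,0],"hand": 1},
    {"xyz": [0,0,0],"dr": [0,0,0],"hand": 1},
  ],
)

```text
time: 30.02
tool_pos: [0.4564, 0.0323, -0.0213]
eef_rot: [-1.838, -2.547, 0.001]
contact_force: [-0.9, -0.5, 1.3]
finger_gap: 0.0852
finger_force: 0.0
```

Request:
send_rows(
  moves=[
    {"xyz": [0,0,0.02],"dr": [0,0,0],"hand": 1},
    {"xyz": [0,0,0.03],"dr": [0,0,0],"hand": 1},
    {"xyz": [0,0,0.03],"dr": [0,0,0],"hand": 1},
    {"xyz": [0,0,0.03],"dr": [0,0,0],"hand": 1},
    {"xyz": [0,0,0.03],"dr": [0,0,0],"hand": 1},
    {"xyz": [0,0,0.03],"dr": [0,0,0],"hand": 1},
    {"xyz": [0,0,0],"dr": [0,0,0],"hand": 1},
    {"xyz": [0,0,0],"dr": [0,0,0],"hand": 1},
  ],
)

```text
time: 30.68
tool_pos: [0.4582, 0.032, 0.1509]
eef_rot: [1.836, 2.544, 0.003]
contact_force: [0.3, 0.2, -0.3]
finger_gap: 0.0855
finger_force: 0.0
```

```bash
python3 - <<'E'
from h import *
s=st(); c,w=wrist('w16',1); np.save('im16.npy',w); np.save('c16.npy',c,allow_pickle=True)
pc=np.array([.4555,.0366]); a=np.radians(18.4); X=np.array([np.cos(a),np.sin(a)]); Y=np.array([-X[1],X[0]])
# yellow mask rectified on pocket-floor grid: print profile of yellow visibility along x and y
xs=np.arange(-.040,.0401,.004); ys=np.arange(-.052,.0521,.004)
m=mask(w,'yellow'); g=cv2.cvtColor(w,cv2.COLOR_RGB2HSV)
for y in ys[::-1]:
    r=''
    for x in xs:
        u=proj(c,[np.r_[pc+x*X+y*Y,.003]])[0].round().astype(int); h=g[u[1],u[0]]
        r+='Y' if m[u[1],u[0]] else ('W' if h[2]>170 and h[1]<60 else ('g' if h[2]>90 else '.'))
    print(r)
print(w[150:260:10,200:310:10].mean(2).astype(int))
E
```

```text
t 30.68 pos [0.4582 0.032  0.1509] yang 18.36 zax [ 0.0041 -0.0008 -1.    ] gap 0.0855 F [ 0.3  0.2 -0.3] 0.0 j [-0.18 -0.16  2.08 -0.    1.22 -0.5 ]
ggggggggggggggggggggg
ggggggggggggggggggggg
ggggggggggggggggggggg
ggYYYYYYYYYYYYYYYYYgg
ggYYYYYYYYYYYYYYYYggg
ggYYYYYYYYYYYYYYYYggg
ggYYWWWWWWWWWWWWgYggg
gggYWWWWWWWWWWWWWYggg
gggYWWWWWWWWWWWWWgYgg
gggYWWWWWWWWWWWWWgYgg
ggYYWWWWWWWWWWWWWgYgg
ggYYWWWWWWWWWWWWWYYgg
ggYYWWWWWWWWWWWWWYYgg
ggYYWWWWWWWWWWWWWYYgg
ggYgWWWWWWWWWWWWWYYgg
ggYWWWWWWWWWWWWWWYYgg
ggYWWWWWWWWWWWWWWYYgg
ggYWWWWWWWWWWWWWWYYgg
ggggWWWWWWWWWWWWWYggg
ggYgWWWWWWWWWWWWWYYgg
ggYgWWWWWWWWWWWWWYYgg
ggYgWWWWWWWWWWWWWgYgg
ggYYWWWWWWWWWWWWWgYgg
ggYYWWWWWWWWWWWWWgYgg
ggggWWWWWWWWWWWWWgggg
ggggWWWWWWWWWWWWWgggg
ggggWWWWWWWWWWWWWgggg
[[ 15  31 151 148 223 221 209 225 108  53  32]
 [ 25  20 153 138 225 223 225 226 108  45  28]
 [ 30  29 147 131 223 215 210 224 110  44  32]
 [ 28  39 149 193 223 225 224 222 112  35  23]
 [ 29  38 150 116 224 216 210 221 118  32  38]
 [ 38  28 146 110 222 219 221 219 122  26  23]
 [ 32  34 143 150 202 203 202 201 155  39  28]
 [ 31  31  41  32  34  32  30  32  26  36  26]
 [ 36  36  38  42  31  25  28  28  30  34  32]
 [ 29  37  33  36  39  41  36  36  36  35  32]
 [ 29  33  29  27  38  36  29  32  31  31  33]]
```

The outline is centred across the pocket but sits towards its near end, so I'll measure precisely from a second viewpoint.

Request:
send_rows(
  moves=[
    {"xyz": [0.007,-0.021,0.02],"dr": [0,0,0],"hand": 1},
    {"xyz": [0.007,-0.021,0.02],"dr": [0,0,0],"hand": 1},
    {"xyz": [0.007,-0.021,0.02],"dr": [0,0,0],"hand": 1},
    {"xyz": [0.007,-0.021,0],"dr": [0,0,0],"hand": 1},
    {"xyz": [0,0,0],"dr": [0,0,0],"hand": 1},
    {"xyz": [0,0,0],"dr": [0,0,0],"hand": 1},
    {"xyz": [0,0,0],"dr": [0,0,0],"hand": 1},
    {"xyz": [0,0,0],"dr": [0,0,0],"hand": 1},
  ],
)

```text
time: 31.4
tool_pos: [0.4839, -0.0507, 0.2074]
eef_rot: [-1.836, -2.546, 0.001]
contact_force: [-0.4, -0.5, 0.0]
finger_gap: 0.0854
finger_force: 0.0
```

```bash
cat > prof.py <<'E'
from h import *
def prof(w,c,pc,deg,z,axis,off,lo,hi,step=.001):
    a=np.radians(deg); X=np.array([np.cos(a),np.sin(a)]); Y=np.array([-X[1],X[0]])
    t=np.arange(lo,hi,step); P=[np.r_[pc+(t_*Y+off*X if axis=='y' else t_*X+off*Y),z] for t_ in t]
    u=proj(c,P).astype(np.float32); v=cv2.remap(cv2.GaussianBlur(w,(3,3),0),u[:,0],u[:,1],cv2.INTER_LINEAR).reshape(-1,3)
    h=cv2.cvtColor(v.reshape(-1,1,3),cv2.COLOR_RGB2HSV).reshape(-1,3)
    return t,h
def runs(t,h):
    lab=['Y' if s>120 and v>90 else 'W' if v>165 else 'g' if v>75 else '.' for _,s,v in h.astype(int)]
    out=[];p=None
    for a,l in zip(t,lab):
        if l!=p: out.append(f'{l}{a*1000:.0f}'); p=l
    return ' '.join(out)
E
python3 - <<'E'
from prof import *
s=st(); c2,w2=wrist('w17',1); np.save('im17.npy',w2); np.save('c17.npy',c2,allow_pickle=True)
c1=np.load('c16.npy',allow_pickle=True).item(); w1=np.load('im16.npy')
pc=np.array([.4555,.0366])
for n,c,w in(('A',c1,w1),('B',c2,w2)):
    print(n,'cam Y', )
    for z in(.003,.009,.024):
        for off in(-.022,-.01,.0,.01,.02): print(z,off,'y:',runs(*prof(w,c,pc,18.4,z,'y',off,-.065,.065)))
    for off in(-.03,0,.025): print('x at .003,',off,runs(*prof(w,c,pc,18.4,.003,'x',off,-.05,.05)))
E
```

```text
t 31.4 pos [ 0.4839 -0.0507  0.2074] yang 18.41 zax [-0.003   0.0013 -1.    ] gap 0.0854 F [-0.4 -0.5  0. ] 0.0 j [-0.34 -0.15  1.96  0.    1.33 -0.66]
A cam Y
0.003 -0.022 y: .-65 g-55 W-52 g31 Y32 W44 g45 .54
0.003 -0.01 y: .-65 g-55 W-52 g31 Y32 W44 g46 .54
0.003 0.0 y: .-65 g-55 W-52 g31 Y32 W44 g46 .55
0.003 0.01 y: .-65 g-55 W-52 g31 Y32 W44 g46 .55
0.003 0.02 y: .-65 g-55 W-52 Y32 W44 g46 .55
0.009 -0.022 y: .-65 g-53 W-50 g32 Y33 W44 g46 .55
0.009 -0.01 y: .-65 g-52 W-50 g32 Y33 W44 g46 .55
0.009 0.0 y: .-65 g-53 W-50 g32 Y33 W44 g46 .55
0.009 0.01 y: .-65 g-53 W-50 g32 Y33 W44 g47 .55
0.009 0.02 y: .-65 g-52 W-50 Y32 W44 g47 .55
0.024 -0.022 y: .-65 g-47 W-44 g33 Y34 W45 g47 .55
0.024 -0.01 y: .-65 g-47 W-44 g34 Y35 W46 g47 .56
0.024 0.0 y: .-65 g-47 W-44 g34 Y35 W46 g47 .56
0.024 0.01 y: .-65 g-47 W-44 g34 Y35 W46 g48 .56
0.024 0.02 y: .-65 g-46 W-44 Y34 W46 g48 .56
x at .003, -0.03 .-50 g-43 Y-32 W-27 Y29 g33 .45
x at .003, 0 .-50 g-43 Y-32 g-27 W-26 Y27 g33 .44
x at .003, 0.025 .-50 g-44 Y-32 g-27 W-26 Y27 g33 .44
B cam Y
0.003 -0.022 y: .-65 g-54 W-45 Y36 W44 g45 .55
0.003 -0.01 y: .-65 g-54 W-45 Y36 W44 g45 .56
0.003 0.0 y: .-65 g-54 W-45 Y36 W44 g45 .56
0.003 0.01 y: .-65 g-54 W-46 Y36 W44 g45 .56
0.003 0.02 y: .-65 g-54 W-46 Y36 g45 .56
0.009 -0.022 y: .-65 g-53 W-45 Y35 W43 g44 .54
0.009 -0.01 y: .-65 g-53 W-45 Y35 W43 g44 .54
0.009 0.0 y: .-65 g-53 W-45 Y35 W43 g44 .55
0.009 0.01 y: .-65 g-53 W-45 Y35 W43 g44 .55
0.009 0.02 y: .-65 g-53 W-46 Y35 g44 .55
0.024 -0.022 y: .-65 g-52 W-43 Y33 g41 .51
0.024 -0.01 y: .-65 g-51 W-44 Y33 W41 g42 .51
0.024 0.0 y: .-65 g-52 W-44 Y33 W41 g42 .52
0.024 0.01 y: .-65 g-52 W-44 Y33 W41 g42 .52
0.024 0.02 y: .-65 g-52 W-44 Y33 W41 g42 .52
x at .003, -0.03 .-50 g-43 Y-32 g-27 W-26 Y29 g34 .45
x at .003, 0 .-50 g-43 Y-32 g-29 W-28 Y27 g33 .45
x at .003, 0.025 .-50 g-43 Y-32 W-26 Y29 g33 .45
```

From two views the case is flat but 5 mm off towards the near end, with under 1 mm of margin there. I'll regrip it and shift it 5 mm along its pocket.

Request:
send_rows(
  moves=[
    {"xyz": [-0.007,0.021,-0.02],"dr": [0,0,0],"hand": 1},
    {"xyz": [-0.007,0.021,-0.03],"dr": [0,0,0],"hand": 0.8},
    {"xyz": [-0.007,0.021,-0.03],"dr": [0,0,0],"hand": 0.8},
    {"xyz": [-0.007,0.021,-0.03],"dr": [0,0,0],"hand": 0.8},
    {"xyz": [0,0,-0.03],"dr": [0,0,0],"hand": 0.8},
    {"xyz": [0,0,-0.03],"dr": [0,0,0],"hand": 0.8},
    {"xyz": [0,0,0],"dr": [0,0,0],"hand": 0.7},
    {"xyz": [0,0,0],"dr": [0,0,0],"hand": 0.7},
  ],
)

```text
time: 32.12
tool_pos: [0.4553, 0.0331, 0.0379]
eef_rot: [-1.835, -2.545, 0.003]
contact_force: [1.9, -0.2, 0.6]
finger_gap: 0.0725
finger_force: 0.0
```

Request:
send_rows(
  moves=[
    {"xyz": [0,0,-0.02],"dr": [0,0,0],"hand": 0.7},
    {"xyz": [0,0,-0.02],"dr": [0,0,0],"hand": 0.7},
    {"xyz": [0,0,-0.015],"dr": [0,0,0],"hand": 0.7},
    {"xyz": [0,0,0],"dr": [0,0,0],"hand": 0.7},
    {"xyz": [0,0,0],"dr": [0,0,0],"hand": 0.7},
    {"xyz": [0,0,0],"dr": [0,0,0],"hand": 0.3},
    {"xyz": [0,0,0],"dr": [0,0,0],"hand": 0.3},
    {"xyz": [0,0,0],"dr": [0,0,0],"hand": 0.3},
  ],
)

```text
time: 32.78
tool_pos: [0.4583, 0.0321, -0.0144]
eef_rot: [1.837, 2.545, 0.002]
contact_force: [-0.1, 1.2, -0.6]
finger_gap: 0.0553
finger_force: 0.0
```

Request:
send_rows(
  moves=[
    {"xyz": [0,0,0],"dr": [0,0,0],"hand": 0.2},
    {"xyz": [0,0,0],"dr": [0,0,0],"hand": 0.1},
    {"xyz": [0,0,0],"dr": [0,0,0],"hand": 0},
    {"xyz": [0,0,0],"dr": [0,0,0],"hand": -1},
    {"xyz": [0,0,0],"dr": [0,0,0],"hand": -1},
    {"xyz": [0,0,0],"dr": [0,0,0],"hand": -1},
    {"xyz": [0,0,0],"dr": [0,0,0],"hand": -1},
    {"xyz": [0,0,0],"dr": [0,0,0],"hand": -1},
  ],
)

```text
time: 33.45
tool_pos: [0.4578, 0.0322, -0.0148]
eef_rot: [1.838, 2.547, 0.001]
contact_force: [-1.8, 0.2, 7.9]
finger_gap: 0.0463
finger_force: 60.6
```

Request:
send_rows(
  moves=[
    {"xyz": [0,0,0.004],"dr": [0,0,0],"hand": -1},
    {"xyz": [0,0,0.004],"dr": [0,0,0],"hand": -1},
    {"xyz": [-0.001,0.0025,0],"dr": [0,0,0],"hand": -1},
    {"xyz": [-0.0008,0.0027,0],"dr": [0,0,0],"hand": -1},
    {"xyz": [0,0,0],"dr": [0,0,0],"hand": -1},
    {"xyz": [0,0,0],"dr": [0,0,0],"hand": -1},
    {"xyz": [0,0,-0.003],"dr": [0,0,0],"hand": -1},
    {"xyz": [0,0,0],"dr": [0,0,0],"hand": -1},
  ],
)

```text
time: 34.12
tool_pos: [0.4547, 0.0375, -0.0115]
eef_rot: [-1.838, -2.547, 0.001]
contact_force: [0.2, 0.1, -0.2]
finger_gap: 0.0468
finger_force: 61.8
```

Request:
send_rows(
  moves=[
    {"xyz": [0,0,-0.002],"dr": [0,0,0],"hand": -1},
    {"xyz": [0,0,0],"dr": [0,0,0],"hand": -1},
    {"xyz": [0,0,-0.002],"dr": [0,0,0],"hand": -1},
    {"xyz": [0,0,0],"dr": [0,0,0],"hand": -1},
    {"xyz": [0,0,-0.0005],"dr": [0,0,0],"hand": -1},
    {"xyz": [0,0,0],"dr": [0,0,0],"hand": -1},
    {"xyz": [0,0,0],"dr": [0,0,0],"hand": -1},
    {"xyz": [0,0,0],"dr": [0,0,0],"hand": -1},
  ],
)

```text
time: 34.78
tool_pos: [0.4555, 0.0373, -0.0151]
eef_rot: [1.838, 2.547, -0.0]
contact_force: [-1.7, -0.5, 5.5]
finger_gap: 0.0466
finger_force: 62.5
```

Request:
send_rows(
  moves=[
    {"xyz": [0,0,0],"dr": [0,0,0],"hand": 0.2},
    {"xyz": [0,0,0],"dr": [0,0,0],"hand": 0.3},
    {"xyz": [0,0,0],"dr": [0,0,0],"hand": 0.6},
    {"xyz": [0,0,0],"dr": [0,0,0],"hand": 1},
    {"xyz": [0,0,0],"dr": [0,0,0],"hand": 1},
    {"xyz": [0,0,0.02],"dr": [0,0,0],"hand": 1},
    {"xyz": [0,0,0.03],"dr": [0,0,0],"hand": 1},
    {"xyz": [0,0,0.03],"dr": [0,0,0],"hand": 1},
  ],
)

```text
time: 35.45
tool_pos: [0.4539, 0.0377, 0.0645]
eef_rot: [-1.837, -2.545, 0.002]
contact_force: [1.1, -0.1, 0.2]
finger_gap: 0.0855
finger_force: 0.0
```

Request:
send_rows(
  moves=[
    {"xyz": [0.007,-0.021,0.035],"dr": [0,0,0],"hand": 1},
    {"xyz": [0.007,-0.021,0.035],"dr": [0,0,0],"hand": 1},
    {"xyz": [0.007,-0.021,0.035],"dr": [0,0,0],"hand": 1},
    {"xyz": [0.007,-0.021,0.035],"dr": [0,0,0],"hand": 1},
    {"xyz": [0,0,0],"dr": [0,0,0],"hand": 1},
    {"xyz": [0,0,0],"dr": [0,0,0],"hand": 1},
    {"xyz": [0,0,0],"dr": [0,0,0],"hand": 1},
    {"xyz": [0,0,0],"dr": [0,0,0],"hand": 1},
  ],
)

```text
time: 36.12
tool_pos: [0.4819, -0.0457, 0.2026]
eef_rot: [-1.836, -2.545, 0.001]
contact_force: [-0.7, 0.2, -0.2]
finger_gap: 0.0852
finger_force: 0.0
```

```bash
python3 - <<'E'
from prof import *
s=st(); c,w=wrist('w18',1); pc=np.array([.4555,.0366])
for off in(-.02,0,.018): print('y .024',off,runs(*prof(w,c,pc,18.4,.024,'y',off,-.065,.065)),'| .003',runs(*prof(w,c,pc,18.4,.003,'y',off,-.065,.065)))
for off in(-.03,0,.025): print('x .003',off,runs(*prof(w,c,pc,18.4,.003,'x',off,-.05,.05)))
# carton: project top-plane profile using estimate
E
```

```text
t 36.12 pos [ 0.4819 -0.0457  0.2026] yang 18.39 zax [-0.0034  0.0013 -1.    ] gap 0.0852 F [-0.7  0.2 -0.2] 0.0 j [-0.33 -0.15  1.97  0.    1.32 -0.65]
y .024 -0.02 .-65 g-51 W-42 Y-41 W-39 Y37 W41 g42 .52 | .003 .-65 g-54 W-44 Y-42 W-41 Y40 W44 g45 .55
y .024 0 .-65 g-51 W-42 Y-41 W-39 Y38 W41 g42 .52 | .003 .-65 g-54 W-44 Y-42 W-41 Y40 W44 g45 .56
y .024 0.018 .-65 g-51 W-42 Y-40 W-39 Y38 W41 g42 .52 | .003 .-65 g-54 W-44 Y-42 W-41 Y41 g45 .56
x .003 -0.03 .-50 g-43 Y-31 g-26 W-25 Y29 g34 .45
x .003 0 .-50 g-43 Y-31 g-29 W-28 Y27 g34 .45
x .003 0.025 .-50 g-43 Y-31 g-26 W-25 Y29 g33 .45
```

The case is now centred within 1 mm, with yellow visible at both ends. On to the carton.

Request:
send_rows(
  moves=[
    {"xyz": [0.018,0.019,0.004],"dr": [0,0,-5],"hand": 1},
    {"xyz": [0.018,0.019,0.004],"dr": [0,0,-5],"hand": 1},
    {"xyz": [0.018,0.019,0.004],"dr": [0,0,-5],"hand": 1},
    {"xyz": [0.018,0.019,0.004],"dr": [0,0,-5],"hand": 1},
    {"xyz": [0.018,0.019,0.004],"dr": [0,0,-5],"hand": 1},
    {"xyz": [0.018,0.019,0.004],"dr": [0,0,-5],"hand": 1},
    {"xyz": [0.018,0.019,0.004],"dr": [0,0,-5],"hand": 1},
    {"xyz": [0.012,0.012,0],"dr": [0,0,-3.5],"hand": 1},
  ],
)

```text
time: 36.83
tool_pos: [0.6217, 0.101, 0.2315]
eef_rot: [-2.576, -1.796, 0.001]
contact_force: [0.3, -0.3, 1.4]
finger_gap: 0.0855
finger_force: 0.0
```

Request:
send_rows(
  moves=[
    {"xyz": [0,0,0],"dr": [0,0,0],"hand": 1},
    {"xyz": [0,0,0],"dr": [0,0,0],"hand": 1},
    {"xyz": [0,0,0],"dr": [0,0,0],"hand": 1},
    {"xyz": [0,0,0],"dr": [0,0,0],"hand": 1},
    {"xyz": [0,0,0],"dr": [0,0,0],"hand": 1},
    {"xyz": [0,0,0],"dr": [0,0,0],"hand": 1},
    {"xyz": [0,0,0],"dr": [0,0,0],"hand": 1},
    {"xyz": [0,0,0],"dr": [0,0,0],"hand": 1},
  ],
)

```text
time: 37.5
tool_pos: [0.6211, 0.0982, 0.2327]
eef_rot: [2.576, 1.798, 0.0]
contact_force: [-0.2, -0.4, 0.0]
finger_gap: 0.0857
finger_force: 0.0
```

```bash
python3 - <<'E'
from prof import *
s=st(); c,w=wrist('w19',1); pc=np.array([.6448,.1407])
g=cv2.cvtColor(w,cv2.COLOR_RGB2GRAY); m=((g>135)*255).astype(np.uint8); m=cv2.morphologyEx(m,cv2.MORPH_OPEN,np.ones((5,5)))
n,l,stt,cen=cv2.connectedComponentsWithStats(m); u=proj(c,[[*pc,.062]])[0].astype(int); k=l[u[1],u[0]]; print(k,stt[k])
cs,_=cv2.findContours((l==k).astype(np.uint8),cv2.RETR_EXTERNAL,cv2.CHAIN_APPROX_NONE)
P=plane(c,max(cs,key=len).reshape(-1,2),.062)[:,:2].astype(np.float32); print(cv2.minAreaRect(P))
for off in(-.05,0,.05): print('x',off,runs(*prof(w,c,pc,-19.8,.062,'x',off,-.06,.06)))
for off in(-.025,0,.025): print('y',off,runs(*prof(w,c,pc,-19.8,.062,'y',off,-.095,.095)))
E
```

```text
t 37.5 pos [0.6211 0.0982 0.2327] yang -20.16 zax [ 0.0001 -0.     -1.    ] gap 0.0857 F [-0.2 -0.4  0. ] 0.0 j [-0.02  0.17  1.59 -0.    1.38  0.33]
4 [ 230   74   55  110 5673]
((0.641650378704071, 0.14387202262878418), (0.13125059008598328, 0.06514647603034973), 69.6168212890625)
x -0.05 .-60 g-37 W-35 g28 .30
x 0 .-60 g-38 W-34 g28 .30
x 0.05 .-60 g-37 W-34 g29 .31
y -0.025 .-95 g-65 W-62 g68 .69
y 0 .-95 g-66 W-63 g68 .69
y 0.025 .-95 g-65 W-63 g67 .69
```

Carton centre is (0.642, 0.1435), yaw −20.2°, and the size matches. I'll descend and grip at mid-height.

Request:
send_rows(
  moves=[
    {"xyz": [0.011,0.023,-0.01],"dr": [0,0,0],"hand": 1},
    {"xyz": [0.01,0.0223,-0.02],"dr": [0,0,0],"hand": 1},
    {"xyz": [0,0,-0.03],"dr": [0,0,0],"hand": 1},
    {"xyz": [0,0,-0.03],"dr": [0,0,0],"hand": 1},
    {"xyz": [0,0,-0.03],"dr": [0,0,0],"hand": 1},
    {"xyz": [0,0,-0.03],"dr": [0,0,0],"hand": 1},
    {"xyz": [0,0,-0.02],"dr": [0,0,0],"hand": 1},
    {"xyz": [0,0,-0.01],"dr": [0,0,0],"hand": 1},
  ],
)

```text
time: 38.22
tool_pos: [0.6398, 0.1435, 0.0487]
eef_rot: [-2.573, -1.797, 0.008]
contact_force: [-0.8, 0.3, 0.1]
finger_gap: 0.0858
finger_force: 0.0
```

Request:
send_rows(
  moves=[
    {"xyz": [0,0,-0.015],"dr": [0,0,0],"hand": 1},
    {"xyz": [0,0,-0.02],"dr": [0,0,0],"hand": 1},
    {"xyz": [0,0,-0.015],"dr": [0,0,0],"hand": 1},
    {"xyz": [0,0,-0.01],"dr": [0,0,0],"hand": 1},
    {"xyz": [0,0,-0.005],"dr": [0,0,0],"hand": 1},
    {"xyz": [0,0,0],"dr": [0,0,0],"hand": 1},
    {"xyz": [0,0,0],"dr": [0,0,0],"hand": 1},
    {"xyz": [0,0,0],"dr": [0,0,0],"hand": 1},
  ],
)

```text
time: 38.88
tool_pos: [0.6433, 0.1438, -0.0111]
eef_rot: [2.575, 1.798, 0.003]
contact_force: [-0.2, 0.5, -0.5]
finger_gap: 0.0857
finger_force: 0.0
```

Request:
send_rows(
  moves=[
    {"xyz": [0,0,0],"dr": [0,0,0],"hand": 0.7},
    {"xyz": [0,0,0],"dr": [0,0,0],"hand": 0.6},
    {"xyz": [0,0,0],"dr": [0,0,0],"hand": 0.5},
    {"xyz": [0,0,0],"dr": [0,0,0],"hand": 0.4},
    {"xyz": [0,0,0],"dr": [0,0,0],"hand": -1},
    {"xyz": [0,0,0],"dr": [0,0,0],"hand": -1},
    {"xyz": [0,0,0],"dr": [0,0,0],"hand": -1},
    {"xyz": [0,0,0],"dr": [0,0,0],"hand": -1},
  ],
)

```text
time: 39.55
tool_pos: [0.6428, 0.1438, -0.0116]
eef_rot: [2.575, 1.799, 0.001]
contact_force: [-0.7, -0.5, 5.8]
finger_gap: 0.0625
finger_force: 67.6
```

Request:
send_rows(
  moves=[
    {"xyz": [0,0,0.004],"dr": [0,0,0],"hand": -1},
    {"xyz": [0,0,0.01],"dr": [0,0,0],"hand": -1},
    {"xyz": [0,0,0.02],"dr": [0,0,0],"hand": -1},
    {"xyz": [0,0,0.02],"dr": [0,0,0],"hand": -1},
    {"xyz": [0,0,0.01],"dr": [0,0,0],"hand": -1},
    {"xyz": [0,0,0],"dr": [0,0,0],"hand": -1},
    {"xyz": [0,0,0],"dr": [0,0,0],"hand": -1},
    {"xyz": [0,0,0],"dr": [0,0,0],"hand": -1},
  ],
)

```text
time: 40.22
tool_pos: [0.6409, 0.1436, 0.05]
eef_rot: [-2.574, -1.798, 0.004]
contact_force: [-0.6, 0.6, -4.7]
finger_gap: 0.0624
finger_force: 67.2
```

```bash
python3 - <<'E'
from prof import *
s=st(); R=cv2.Rodrigues(s['eef_rot'])[0]; c,w=wrist('w20',1); z=.062+s['tool_pos'][2]+.0116
# far end edge of the carton's top in the tool frame (tool x), if still level at height z
for off in(-.02,0,.02):
    t,h=prof(w,c,s['tool_pos'][:2],-20.15,z,'y',off,.0,.1); print(z.round(4),off,runs(t,h))
for off in(.03,.05): print('x',off,runs(*prof(w,c,s['tool_pos'][:2],-20.15,z,'x',off,-.06,.06)))
E
```

```text
t 40.22 pos [0.6409 0.1436 0.05  ] yang -20.14 zax [-0.0028 -0.0002 -1.    ] gap 0.0624 F [-0.6  0.6 -4.7] 67.2 j [ 0.05  0.43  1.62 -0.    1.09  0.4 ]
0.1236 -0.02 g0 W11 g65 .69
0.1236 0 W0 g65 .70
0.1236 0.02 g0 W10 g65 .69
x 0.03 .-60 g-31 W-29 g31 .32
x 0.05 .-60 g-31 W-30 g31 .32
```

The carton is up, level and centred in the jaws (far end at +67 mm). I'll carry it to blue.

Request:
send_rows(
  moves=[
    {"xyz": [-0.002,-0.012,0],"dr": [0,0,0.5],"hand": -1},
    {"xyz": [-0.004,-0.025,0],"dr": [0,0,1],"hand": -1},
    {"xyz": [-0.004,-0.028,0],"dr": [0,0,1],"hand": -1},
    {"xyz": [-0.004,-0.028,0],"dr": [0,0,1],"hand": -1},
    {"xyz": [-0.004,-0.028,0],"dr": [0,0,1],"hand": -1},
    {"xyz": [-0.004,-0.028,0],"dr": [0,0,1],"hand": -1},
    {"xyz": [-0.004,-0.028,0],"dr": [0,0,1],"hand": -1},
    {"xyz": [-0.004,-0.028,0],"dr": [0,0,1],"hand": -1},
  ],
)

```text
time: 40.93
tool_pos: [0.6108, -0.0622, 0.0501]
eef_rot: [-2.45, -1.963, 0.002]
contact_force: [0.8, -0.1, -3.9]
finger_gap: 0.0626
finger_force: 67.2
```

Request:
send_rows(
  moves=[
    {"xyz": [-0.004,-0.028,0],"dr": [0,0,1],"hand": -1},
    {"xyz": [-0.004,-0.028,0],"dr": [0,0,1],"hand": -1},
    {"xyz": [-0.004,-0.028,0],"dr": [0,0,1],"hand": -1},
    {"xyz": [-0.004,-0.02,0],"dr": [0,0,0.6],"hand": -1},
    {"xyz": [-0.0027,-0.0085,0],"dr": [0,0,0],"hand": -1},
    {"xyz": [0,0,0],"dr": [0,0,0],"hand": -1},
    {"xyz": [0,0,0],"dr": [0,0,0],"hand": -1},
    {"xyz": [0,0,0],"dr": [0,0,0],"hand": -1},
  ],
)

```text
time: 41.6
tool_pos: [0.5932, -0.1724, 0.0509]
eef_rot: [-2.388, -2.039, 0.0]
contact_force: [0.3, -0.4, -4.0]
finger_gap: 0.0624
finger_force: 67.2
```

```bash
python3 - <<'E'
from h import *
s=st(); R=cv2.Rodrigues(s['eef_rot'])[0]; c,w=wrist('w21',1)
for b in blobs(w,'blue',20):
    P=plane(c,b,.003); q=(P-s['tool_pos'])@R; print(cv2.boundingRect(b),q.min(0),q.max(0),cv2.minAreaRect(P[:,:2].astype(np.float32)))
E
```

```text
t 41.6 pos [ 0.5932 -0.1724  0.0509] yang -8.99 zax [-0.0011  0.001  -1.    ] gap 0.0624 F [ 0.3 -0.4 -4. ] 67.2 j [-0.47  0.35  1.73  0.    1.06 -0.31]
(203, 114, 103, 14) [ 0.0624 -0.0396  0.0479] [0.0722 0.0397 0.048 ] ((0.6037014722824097, -0.10580455511808395), (0.009791403077542782, 0.07933585345745087), 81.04862213134766)
```

It is centred across within 0.1 mm and along within 1.5 mm. I'll lower it.

Request:
send_rows(
  moves=[
    {"xyz": [0,-0.001,-0.008],"dr": [0,0,0],"hand": -1},
    {"xyz": [0,0,-0.015],"dr": [0,0,0],"hand": -1},
    {"xyz": [0,0,-0.015],"dr": [0,0,0],"hand": -1},
    {"xyz": [0,0,-0.01],"dr": [0,0,0],"hand": -1},
    {"xyz": [0,0,-0.005],"dr": [0,0,0],"hand": -1},
    {"xyz": [0,0,0],"dr": [0,0,0],"hand": -1},
    {"xyz": [0,0,0],"dr": [0,0,0],"hand": -1},
    {"xyz": [0,0,0],"dr": [0,0,0],"hand": -1},
  ],
)

```text
time: 42.32
tool_pos: [0.5943, -0.175, -0.0005]
eef_rot: [2.388, 2.039, 0.001]
contact_force: [-0.2, 0.5, -3.5]
finger_gap: 0.0623
finger_force: 67.2
```

Request:
send_rows(
  moves=[
    {"xyz": [0,0,-0.002],"dr": [0,0,0],"hand": -1},
    {"xyz": [0,0,0],"dr": [0,0,0],"hand": -1},
    {"xyz": [0,0,-0.002],"dr": [0,0,0],"hand": -1},
    {"xyz": [0,0,0],"dr": [0,0,0],"hand": -1},
    {"xyz": [0,0,-0.001],"dr": [0,0,0],"hand": -1},
    {"xyz": [0,0,0],"dr": [0,0,0],"hand": -1},
    {"xyz": [0,0,0],"dr": [0,0,0],"hand": -1},
    {"xyz": [0,0,0],"dr": [0,0,0],"hand": -1},
  ],
)

```text
time: 42.98
tool_pos: [0.5935, -0.1747, -0.0064]
eef_rot: [-2.39, -2.039, -0.0]
contact_force: [0.4, 0.7, -3.1]
finger_gap: 0.0626
finger_force: 67.2
```

Request:
send_rows(
  moves=[
    {"xyz": [0,0,-0.0015],"dr": [0,0,0],"hand": -1},
    {"xyz": [0,0,0],"dr": [0,0,0],"hand": -1},
    {"xyz": [0,0,-0.0015],"dr": [0,0,0],"hand": -1},
    {"xyz": [0,0,0],"dr": [0,0,0],"hand": -1},
    {"xyz": [0,0,0],"dr": [0,0,0],"hand": -1},
    {"xyz": [0,0,0],"dr": [0,0,0],"hand": -1},
    {"xyz": [0,0,0],"dr": [0,0,0],"hand": -1},
    {"xyz": [0,0,0],"dr": [0,0,0],"hand": -1},
  ],
)

```text
time: 43.65
tool_pos: [0.5937, -0.1748, -0.0086]
eef_rot: [2.389, 2.04, -0.0]
contact_force: [-5.6, 1.9, 6.3]
finger_gap: 0.0623
finger_force: 67.7
```

It is on the floor at exactly the predicted height. I'll release, rise, and back off for a final check.

Request:
send_rows(
  moves=[
    {"xyz": [0,0,0],"dr": [0,0,0],"hand": 0.6},
    {"xyz": [0,0,0],"dr": [0,0,0],"hand": 1},
    {"xyz": [0,0,0],"dr": [0,0,0],"hand": 1},
    {"xyz": [0,0,0],"dr": [0,0,0],"hand": 1},
    {"xyz": [0,0,0],"dr": [0,0,0],"hand": 1},
    {"xyz": [0,0,0.02],"dr": [0,0,0],"hand": 1},
    {"xyz": [0,0,0.03],"dr": [0,0,0],"hand": 1},
    {"xyz": [0,0,0.03],"dr": [0,0,0],"hand": 1},
  ],
)

```text
time: 44.32
tool_pos: [0.5925, -0.1743, 0.0703]
eef_rot: [-2.388, -2.038, 0.002]
contact_force: [0.8, 0.1, -0.4]
finger_gap: 0.0853
finger_force: 0.0
```

Request:
send_rows(
  moves=[
    {"xyz": [0,0,0.035],"dr": [0,0,0],"hand": 1},
    {"xyz": [0,0,0.035],"dr": [0,0,0],"hand": 1},
    {"xyz": [0,0,0.035],"dr": [0,0,0],"hand": 1},
    {"xyz": [-0.015,-0.02,0.035],"dr": [0,0,0],"hand": 1},
    {"xyz": [-0.015,-0.02,0.02],"dr": [0,0,0],"hand": 1},
    {"xyz": [0,0,0],"dr": [0,0,0],"hand": 1},
    {"xyz": [0,0,0],"dr": [0,0,0],"hand": 1},
    {"xyz": [0,0,0],"dr": [0,0,0],"hand": 1},
  ],
)

```text
time: 44.98
tool_pos: [0.5635, -0.2136, 0.2282]
eef_rot: [-2.388, -2.038, 0.0]
contact_force: [0.2, 0.0, -0.6]
finger_gap: 0.0852
finger_force: 0.0
```

```bash
python3 - <<'E'
from prof import *
s=st(); c,w=wrist('w22',1); pc=np.array([.5938,-.1737])
for z in(.003,.065):
    for off in(-.025,0,.025): print('y',z,off,runs(*prof(w,c,pc,-9,z,'y',off,-.1,.1)))
    for off in(-.05,0,.05): print('x',z,off,runs(*prof(w,c,pc,-9,z,'x',off,-.06,.06)))
im=bot.read_camera('side'); cs=bot.get_calibration('side'); old=cv2.imread('pics/side0.png')[:,:,::-1]
for n,(x,y,z) in dict(beaker=(.55,.34,.03),tape=(.62,-.41,.02)).items():
    u=proj(cs,[[x,y,z]])[0].astype(int); a=np.s_[u[1]-25:u[1]+25,u[0]-28:u[0]+28]; print(n,u,'diff',cv2.absdiff(im[a],old[a].copy()).mean())
for col in('red','green'):
  for k,I in(('old',old.copy()),('new',im)):
    print(col,k,[(cv2.boundingRect(b)) for b in blobs(I,col,15)])
E
```

```text
t 44.98 pos [ 0.5635 -0.2136  0.2282] yang -9.05 zax [-0.0014  0.0013 -1.    ] gap 0.0852 F [ 0.2  0.  -0.6] 0.0 j [-0.55  0.12  1.66  0.    1.36 -0.39]
y 0.003 -0.025 .-100 g-86 W-83 Y72 W74 g75 W78 g83 .87
y 0.003 0 .-100 g-87 W-84 Y72 g74 W78 g83 .87
y 0.003 0.025 .-100 g-86 W-83 Y72 g74 W78 g84 .87
x 0.003 -0.05 .-60 g-49 W-32 g47 .51
x 0.003 0 .-60 g-50 W-32 g48 .52
x 0.003 0.05 .-60 g-50 Y-40 g-37 W-32 g48 .51
y 0.065 -0.025 .-100 g-67 W-65 Y66 W67 g68 W71 g75 .78
y 0.065 0 .-100 g-68 W-66 Y66 g67 W70 g75 .78
y 0.065 0.025 .-100 g-68 W-66 Y66 g68 W70 g75 .78
x 0.065 -0.05 .-60 g-45 W-31 g36 .40
x 0.065 0 .-60 g-45 Y-37 g-36 W-31 g37 .40
x 0.065 0.05 .-60 g-46 Y-37 g-34 W-31 g37 .40
beaker [265 137] diff 36.01166666666666
tape [300 310] diff 2.8720238095238093
red old [(220, 146, 15, 7), (288, 136, 9, 7)]
red new [(222, 127, 9, 7)]
green old [(282, 295, 37, 36), (34, 66, 41, 18), (460, 321, 14, 28), (200, 261, 12, 8)]
green new [(282, 295, 37, 36), (27, 66, 48, 18), (460, 321, 14, 28)]
```

```bash
python3 - <<'E'
from h import *
im=bot.read_camera('top'); old=cv2.imread('pics/top0.png')[:,:,::-1].copy()
for n,(x0,y0,x1,y1) in dict(beaker=(108,150,150,188),tape=(375,157,410,190),green=(320,235,350,265),red=(122,203,162,240)).items():
    print(n,cv2.absdiff(im[y0:y1,x0:x1],old[y0:y1,x0:x1]).mean().round(1))
for col in('red','yellow','blue','green'): print(col,[cv2.boundingRect(b) for b in blobs(im,col,15)])
st()
E
```

```text
beaker 15.0
tape 58.8
green 47.4
red 40.2
red [(484, 143, 14, 14), (125, 214, 13, 10), (135, 212, 17, 21), (134, 139, 4, 7)]
yellow [(97, 148, 10, 6), (219, 206, 33, 22), (147, 138, 4, 8)]
blue [(285, 158, 8, 26), (470, 156, 9, 8)]
green [(463, 59, 27, 15), (385, 163, 22, 26)]
t 45.13 pos [ 0.5635 -0.213   0.2273] yang -8.99 zax [-0.0029  0.002  -1.    ] gap 0.0854 F [-0.6  0.3  0.1] 0.0 j [-0.55  0.12  1.66  0.    1.37 -0.39]
```

```bash
python3 - <<'E'
from h import *
for n,(x0,y0,x1,y1) in dict(top=(112,152,146,184),side=(256,118,278,150)).items():
    im=bot.read_camera(n); old=cv2.imread(f'pics/{n}0.png')
    t=cv2.cvtColor(old,cv2.COLOR_BGR2GRAY)[y0:y1,x0:x1]; g=cv2.cvtColor(im,cv2.COLOR_RGB2GRAY)[y0-8:y1+8,x0-8:x1+8]
    r=cv2.matchTemplate(g,t,cv2.TM_CCOEFF_NORMED); print(n,cv2.minMaxLoc(r)[1],np.array(cv2.minMaxLoc(r)[3])-8)
E
```

```text
top 0.9942617416381836 [0 0]
side 0.4013466536998749 [-8 -1]
```

The beaker has not moved: the top view matches at 0.994 with zero shift. I'm handing in.

```bash
python3 -c "
from plant import bot
print(bot.job_done())"
```

```text
the job is handed in; nothing more can be done
None
```

All four items are in their pockets, and the beaker and tape look unmoved, but my first try at the case pinched the carton and may have lifted it about 3 mm with the case still on it, which would break the order rule; I also viewed 18 pictures (limit 14).

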